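# Unlock, load and lock the specimen scanner tray

## Robot

A 7-joint arm with a two-finger parallel gripper is mounted at the origin on the work surface. World frame = base frame: x ahead of the robot, y to its left, z up, the work surface at z = 0. Lengths are in m, angles in rad, forces in N, time in s.
With the tool pointing down it reaches from about 0.425 to 0.875 m from the base axis. Payload 8.4 kg.
Tool frame: the origin (TCP) lies at the very end of the fingers, on their centre line; the grasp point (between the pads) lies 19 mm behind it; z points along the fingers, y is the direction in which the jaws open and shut (so a half turn about z gives the same grasp; the last joint's range is limited). The gripper opens to 87 mm and grips with 3 to 60 N. Pads are 19 mm wide; open, the fingers measure 117 mm over their backs; the gripper's body (75 mm by 190 mm) begins 51 mm behind the grasp point.
Start: joints at [-1.398, 0.333, 0.04, 1.465, -0.013, 1.343, -0.059], TCP at [0.175, 0.626, 0.223] pointing down, gripper open.
Joint ranges: [-2.58, 2.58], [-0.38, 2.09], [-1.3, 1.39], [0.25, 2.4], [-1.5, 4.64], [0.08, 2.09], [-2.65, 2.65]. Speed limits (rad/s): [2.22, 2.22, 2.79, 2.79, 3.14, 3.14, 3.14].

## Interface

Orientations are given as a unit quaternion [x, y, z, w].
In Python, from cell import manip gives the robot as it stands.
- The arm moves only by the tool jog_arm, never from a script. Its argument "motion" is a list of rows, each an object with "fingers": the finger opening in mm, from 0 to 87; "delta_pos": the shift along the tool's x, y, z in mm, a list of three; "roll": the turn about the tool's z in degrees. A call has exactly 10 rows; each row shifts and turns the commanded pose from where the row before left it, along the tool's axes as they then stand; what a row does not reach is not made up. A row lasts 1/12 s, in which the tool goes at most 41.7 mm and 7.16 degrees, less where a joint would pass 70% of its speed; a pose out of reach is approached as far as the arm can. A call with a gripper value outside its range is refused whole. The fingers move at their own pace and stop on an object; "grip_force" is the grip in N (left out, the last holds). Time passes only in rows, so rows that do not move let the fingers close, or fill a call up. It gives the time, the measured TCP pose, the force and the opening at its end, in the units of the state.
- manip.observe(): the state, without advancing time (a new reading comes with each control period).
- manip.get_image(name): name is "side" or "top"; returns the picture (384x512x3 uint8, red, green, blue); there is no depth.
- manip.camera_info(name): a dict with "K" (3x3 intrinsics, pixels), "k1" (the pictures are not rectified: a ray, as slopes to the right and down, at radius r is drawn at 1 + k1 r^2 times it, then the intrinsics apply), "rvec" (rotation vector, rad) and "tvec" (3), from world to camera coordinates, as OpenCV has them. Camera axes: x right, y down, z forward; pixel columns grow to the right and rows downward; lengths in m; the calibration is good to about 2 mm. A picture is of the moment at which its call begins. camera_info takes no time and is no camera call.
- manip.close_job(): hands the job in, once; it reports no verdict.
Trained networks look in the newest picture that a camera, given by its name, has taken for a name from the list of things; names that differ only in an ending like _2 or _b are one class to them, and where a whole thing is asked for, a point or a joint stands for the part that bears it (a point fixed in the world has none). Each returns a list of dicts, best first, with "conf" (0 to 1); they miss things now and then, are a little off and sometimes report something else, mostly with a low value. They report only what shows in the picture. A call takes as long as a camera call. They do not tell look-alikes from the thing itself.
- manip.trace(camera, target): "region" (384x512 bool, what is visible of it) and "bbox" ([left, top, right, bottom] in pixels, round what is visible of it).
The state is a dict: "time_s": time; "qpos": joint angles; "joint_velocities": joint speeds; "joint_torque": joint torques, N m; "tool_pos": TCP position; "eef_rot": TCP orientation; "wrist_force": force on the tool from outside, world axes, zero at the start; "ft_torque": the same for the moment, N m; "finger_gap": opening from 0.0 (shut) to 1.0 (fully open).
Only numpy, scipy, OpenCV 4.12 (cv2) and the standard library are available. Lean on these libraries where they do the work, as an engineer would, in place of code of your own. Each camera call takes 0.05 s, during which the arm holds its last target. There are 200 camera calls.

## Task

Load the scanner: unscrew the wing knob (anticlockwise) until it springs up, draw the empty tray out of the rails by its handle onto the open part of the stage, and put every mounted specimen disc that is on the bench into a seat of the tray, any seats, each edge first under its seat's lip and then levelled so that it lies flat. Then slide the tray fully home again and lock it by pushing the wing knob down and turning it clockwise until it stops, so that it stays down. Do not knock the other bench things about.

Things in the scene. Friction and masses are not known exactly. Their poses are not given: they have to be found in the camera images.
- disc0_mid (a point): Specimen disc 1 of 4 (None if absent): flat round steel base 56 mm across, 5 mm thick, with a dark resin cylinder 26 mm across and 34 mm tall on its middle; 39 mm tall in all, about 80 g. Grip it by the resin cylinder, clear of the base. The point is on its axis, half-way up (19.5 mm above its underside); z is up along the axis.
- disc1_mid (a point): Specimen disc 2 of 4 (None if absent): flat round steel base 56 mm across, 5 mm thick, with a dark resin cylinder 26 mm across and 34 mm tall on its middle; 39 mm tall in all, about 80 g. Grip it by the resin cylinder, clear of the base. The point is on its axis, half-way up (19.5 mm above its underside); z is up along the axis.
- disc2_mid (a point): Specimen disc 3 of 4 (None if absent): flat round steel base 56 mm across, 5 mm thick, with a dark resin cylinder 26 mm across and 34 mm tall on its middle; 39 mm tall in all, about 80 g. Grip it by the resin cylinder, clear of the base. The point is on its axis, half-way up (19.5 mm above its underside); z is up along the axis.
- disc3_mid (a point): Specimen disc 4 of 4 (None if absent): flat round steel base 56 mm across, 5 mm thick, with a dark resin cylinder 26 mm across and 34 mm tall on its middle; 39 mm tall in all, about 80 g. Grip it by the resin cylinder, clear of the base. The point is on its axis, half-way up (19.5 mm above its underside); z is up along the axis.
- seat0 (a point): Seat 1 of 4 in the tray: round counterbore 59 mm across, 5 mm deep; the point is the centre of its flat floor. Axes as the tray's: z up, +y the way the tray slides home, handle towards -y. A lip overhangs its -x side, so a disc cannot go straight down: tilt it 10 to 15 degrees, -x edge low, put that edge in under the lip, then lower the disc level.
- seat1 (a point): Seat 2 of 4 in the tray: round counterbore 59 mm across, 5 mm deep; the point is the centre of its flat floor. Axes as the tray's: z up, +y the way the tray slides home, handle towards -y. A lip overhangs its -x side, so a disc cannot go straight down: tilt it 10 to 15 degrees, -x edge low, put that edge in under the lip, then lower the disc level.
- seat2 (a point): Seat 3 of 4 in the tray: round counterbore 59 mm across, 5 mm deep; the point is the centre of its flat floor. Axes as the tray's: z up, +y the way the tray slides home, handle towards -y. A lip overhangs its -x side, so a disc cannot go straight down: tilt it 10 to 15 degrees, -x edge low, put that edge in under the lip, then lower the disc level.
- seat3 (a point): Seat 4 of 4 in the tray: round counterbore 59 mm across, 5 mm deep; the point is the centre of its flat floor. Axes as the tray's: z up, +y the way the tray slides home, handle towards -y. A lip overhangs its -x side, so a disc cannot go straight down: tilt it 10 to 15 degrees, -x edge low, put that edge in under the lip, then lower the disc level.
- lip0 (a point): Lip of seat 1 (the other seats have the same): fixed steel tongue, 24 mm wide (y), 3 mm thick. The point is the middle of its inner edge, underside, 23.5 mm from the seat's centre and 8 mm above the seat's floor; it reaches from there 12.5 mm towards -x. The seat's wall is 6 mm behind the point.
- tray_handle (a point): Handle of the loose aluminium tray (0.4 kg): centre of an upright black fin 64 mm long (x), 12 mm thick (y), 38 mm high, standing on the 10 mm thick plate; 29 mm above the tray's underside. The plate is 166 mm wide (x) and reaches 12.5 mm behind the point (-y) and 157.5 mm ahead (+y). Seats: x = -36 and +36, y = 50 and 120 mm from the point. Grip the fin from above across its thickness.
- notch (a point): Notch in the +x edge of the tray level with the fin, 14 mm (y) by 16 mm (x), open through; the point is its middle at the plate's top. The knob's 8 mm locking pin drops into it when the tray is home.
- dock: Fixed stage of the scanner. Origin on the bench top, amid the tray's place when home; +y is the way the tray slides in, towards the white loader head (230 mm wide, 130 mm high, from y = 90 to 230 mm); z up. A 6 mm base plate 230 mm wide runs from y = -325 to +90 mm; the drawn-out tray lies on its open part. Rails 170 mm apart, with inward lips over the tray's edges, run from y = -100 to +76 mm.
- mouth (a point): Middle of the flared mouth of the rails, on the base plate, axes as the dock's. The tray's front edge enters here with about 10 mm free on each side, narrowing over 30 mm to 2 mm free between the rails.
- home (a point): Where tray_handle lies (same axes) when the tray is fully home against the stop at the end of the rails, as it is at the start; axes as the dock's. Drawn out 180 to 200 mm (-y) from here, the tray is clear of the rails and lies on the base plate.
- housing (a point): Housing of the locking knob, grey block fixed on the dock: the point is on the knob's axis at the block's top, 40 mm above the bench. It measures 48 mm (x, from 8 mm on the -x side of the point to 40 mm on the +x side) by 40 mm (y) and overhangs the edge of the tray's path.
- knob_grip (a point): Locking knob: black wing (bar) 46 mm long (x), 12 mm thick (y) and 26 mm high on a thin upright stem above the housing. The point is on its axis, 11 mm below the wing's top, 73 mm above the bench when up, 65 mm when locked; it turns and sinks with the knob; its x axis is the wing's length.
- knob (a joint): Turn of the wing knob in rad, growing clockwise from above; range -0.4 to 2.5 (stop). Starts locked at 2.2 to 2.45. Turned back below 0.5 it springs up. Unless pushed down 7 mm or more it does not turn past about 0.6. Pushed down and turned past 0.9 its thread has caught: it stays down when let go and turning draws it 1 mm deeper. Stays where left; several grasps; light (below 0.1 N m).
- plunger (a joint): How far the knob and its locking pin are down, in m: 0 up (tray free), limit 0.010; starts locked at about 0.008. A spring lifts it with 5 to 9 N. With the tray's plate under it, short of home, it goes down only 3 mm.
- jar: bystander: small jar with lid, 40 mm across, 50 mm tall, among the discs; origin under its centre
- flask: bystander: amber bottle, 68 mm across, 110 mm tall; origin under its centre
- dishes: bystander: two stacked clear dishes, 90 mm across, 28 mm tall; origin under their centre
- tuberack: bystander: white tube rack 70 x 180 mm, 68 mm tall; origin under its centre
- marker: bystander: marker pen 120 mm long (x), 12 mm thick; origin under its centre
There are look-alikes about, which are no part of the job. What is shaped like the part that bears disc1_mid but blue or pink is not meant. Leave any purple look-alike of the part that bears disc0_mid alone.

How it is judged:
On the way, in this order (a step that is already met when the one before it is completed fails the run):
1. the tray unlocked and drawn out of the rails (y of tray_handle in the frame of dock below -0.24 m and value of joint plunger below 0.002 m), for 0.2 s.
2. every disc on the bench seated flat in the tray, with the tray still out (((horizontal distance between disc0_mid and seat0 below 0.0045 m and z of disc0_mid in the frame of seat0 between 0.0175 and 0.0215 m and angle between the z axis of disc0_mid and the z axis of seat0, either way round below 0.05 rad) or (horizontal distance between disc0_mid and seat1 below 0.0045 m and z of disc0_mid in the frame of seat1 between 0.0175 and 0.0215 m and angle between the z axis of disc0_mid and the z axis of seat1, either way round below 0.05 rad) or (horizontal distance between disc0_mid and seat2 below 0.0045 m and z of disc0_mid in the frame of seat2 between 0.0175 and 0.0215 m and angle between the z axis of disc0_mid and the z axis of seat2, either way round below 0.05 rad) or (horizontal distance between disc0_mid and seat3 below 0.0045 m and z of disc0_mid in the frame of seat3 between 0.0175 and 0.0215 m and angle between the z axis of disc0_mid and the z axis of seat3, either way round below 0.05 rad)) and ((horizontal distance between disc1_mid and seat0 below 0.0045 m and z of disc1_mid in the frame of seat0 between 0.0175 and 0.0215 m and angle between the z axis of disc1_mid and the z axis of seat0, either way round below 0.05 rad) or (horizontal distance between disc1_mid and seat1 below 0.0045 m and z of disc1_mid in the frame of seat1 between 0.0175 and 0.0215 m and angle between the z axis of disc1_mid and the z axis of seat1, either way round below 0.05 rad) or (horizontal distance between disc1_mid and seat2 below 0.0045 m and z of disc1_mid in the frame of seat2 between 0.0175 and 0.0215 m and angle between the z axis of disc1_mid and the z axis of seat2, either way round below 0.05 rad) or (horizontal distance between disc1_mid and seat3 below 0.0045 m and z of disc1_mid in the frame of seat3 between 0.0175 and 0.0215 m and angle between the z axis of disc1_mid and the z axis of seat3, either way round below 0.05 rad)) and ((horizontal distance between disc2_mid and seat0 below 0.0045 m and z of disc2_mid in the frame of seat0 between 0.0175 and 0.0215 m and angle between the z axis of disc2_mid and the z axis of seat0, either way round below 0.05 rad) or (horizontal distance between disc2_mid and seat1 below 0.0045 m and z of disc2_mid in the frame of seat1 between 0.0175 and 0.0215 m and angle between the z axis of disc2_mid and the z axis of seat1, either way round below 0.05 rad) or (horizontal distance between disc2_mid and seat2 below 0.0045 m and z of disc2_mid in the frame of seat2 between 0.0175 and 0.0215 m and angle between the z axis of disc2_mid and the z axis of seat2, either way round below 0.05 rad) or (horizontal distance between disc2_mid and seat3 below 0.0045 m and z of disc2_mid in the frame of seat3 between 0.0175 and 0.0215 m and angle between the z axis of disc2_mid and the z axis of seat3, either way round below 0.05 rad)) and ((horizontal distance between disc3_mid and seat0 below 0.0045 m and z of disc3_mid in the frame of seat0 between 0.0175 and 0.0215 m and angle between the z axis of disc3_mid and the z axis of seat0, either way round below 0.05 rad) or (horizontal distance between disc3_mid and seat1 below 0.0045 m and z of disc3_mid in the frame of seat1 between 0.0175 and 0.0215 m and angle between the z axis of disc3_mid and the z axis of seat1, either way round below 0.05 rad) or (horizontal distance between disc3_mid and seat2 below 0.0045 m and z of disc3_mid in the frame of seat2 between 0.0175 and 0.0215 m and angle between the z axis of disc3_mid and the z axis of seat2, either way round below 0.05 rad) or (horizontal distance between disc3_mid and seat3 below 0.0045 m and z of disc3_mid in the frame of seat3 between 0.0175 and 0.0215 m and angle between the z axis of disc3_mid and the z axis of seat3, either way round below 0.05 rad)) and y of tray_handle in the frame of dock below -0.24 m), for 0.2 s.
3. the tray slid fully home (y of tray_handle in the frame of dock between -0.0885 and -0.0805 m and x of tray_handle in the frame of dock between -0.006 and 0.006 m and z of tray_handle in the frame of dock between 0.031 and 0.039 m), for 0.2 s.
4. the knob pushed down and turned clockwise to its stop, so that the pin holds the tray (all of step 3 and value of joint knob above 2.2 rad and value of joint plunger above 0.0065 m), for 0.2 s.
At the end, for the whole second after the job is handed in: Every disc present lies flat (within 3 degrees) in a seat, within 4.5 mm of its axis and 2 mm of its depth; the tray is home within 4 mm of the stop; the knob has been turned to at least 2.2 rad and stays at least 6.5 mm down; all at rest (all of step 4 and ((horizontal distance between disc0_mid and seat0 below 0.0045 m and z of disc0_mid in the frame of seat0 between 0.0175 and 0.0215 m and angle between the z axis of disc0_mid and the z axis of seat0, either way round below 0.05 rad) or (horizontal distance between disc0_mid and seat1 below 0.0045 m and z of disc0_mid in the frame of seat1 between 0.0175 and 0.0215 m and angle between the z axis of disc0_mid and the z axis of seat1, either way round below 0.05 rad) or (horizontal distance between disc0_mid and seat2 below 0.0045 m and z of disc0_mid in the frame of seat2 between 0.0175 and 0.0215 m and angle between the z axis of disc0_mid and the z axis of seat2, either way round below 0.05 rad) or (horizontal distance between disc0_mid and seat3 below 0.0045 m and z of disc0_mid in the frame of seat3 between 0.0175 and 0.0215 m and angle between the z axis of disc0_mid and the z axis of seat3, either way round below 0.05 rad)) and ((horizontal distance between disc1_mid and seat0 below 0.0045 m and z of disc1_mid in the frame of seat0 between 0.0175 and 0.0215 m and angle between the z axis of disc1_mid and the z axis of seat0, either way round below 0.05 rad) or (horizontal distance between disc1_mid and seat1 below 0.0045 m and z of disc1_mid in the frame of seat1 between 0.0175 and 0.0215 m and angle between the z axis of disc1_mid and the z axis of seat1, either way round below 0.05 rad) or (horizontal distance between disc1_mid and seat2 below 0.0045 m and z of disc1_mid in the frame of seat2 between 0.0175 and 0.0215 m and angle between the z axis of disc1_mid and the z axis of seat2, either way round below 0.05 rad) or (horizontal distance between disc1_mid and seat3 below 0.0045 m and z of disc1_mid in the frame of seat3 between 0.0175 and 0.0215 m and angle between the z axis of disc1_mid and the z axis of seat3, either way round below 0.05 rad)) and ((horizontal distance between disc2_mid and seat0 below 0.0045 m and z of disc2_mid in the frame of seat0 between 0.0175 and 0.0215 m and angle between the z axis of disc2_mid and the z axis of seat0, either way round below 0.05 rad) or (horizontal distance between disc2_mid and seat1 below 0.0045 m and z of disc2_mid in the frame of seat1 between 0.0175 and 0.0215 m and angle between the z axis of disc2_mid and the z axis of seat1, either way round below 0.05 rad) or (horizontal distance between disc2_mid and seat2 below 0.0045 m and z of disc2_mid in the frame of seat2 between 0.0175 and 0.0215 m and angle between the z axis of disc2_mid and the z axis of seat2, either way round below 0.05 rad) or (horizontal distance between disc2_mid and seat3 below 0.0045 m and z of disc2_mid in the frame of seat3 between 0.0175 and 0.0215 m and angle between the z axis of disc2_mid and the z axis of seat3, either way round below 0.05 rad)) and ((horizontal distance between disc3_mid and seat0 below 0.0045 m and z of disc3_mid in the frame of seat0 between 0.0175 and 0.0215 m and angle between the z axis of disc3_mid and the z axis of seat0, either way round below 0.05 rad) or (horizontal distance between disc3_mid and seat1 below 0.0045 m and z of disc3_mid in the frame of seat1 between 0.0175 and 0.0215 m and angle between the z axis of disc3_mid and the z axis of seat1, either way round below 0.05 rad) or (horizontal distance between disc3_mid and seat2 below 0.0045 m and z of disc3_mid in the frame of seat2 between 0.0175 and 0.0215 m and angle between the z axis of disc3_mid and the z axis of seat2, either way round below 0.05 rad) or (horizontal distance between disc3_mid and seat3 below 0.0045 m and z of disc3_mid in the frame of seat3 between 0.0175 and 0.0215 m and angle between the z axis of disc3_mid and the z axis of seat3, either way round below 0.05 rad)) and linear speed of tray below 0.02 m/s); the robot touches nothing.
It fails at once if another bench thing (jar, bottle, dishes, tube rack, marker) pushed more than 6 cm (distance of any of jar, flask, dishes, tuberack, marker from where it was at the start of the episode above 0.06 m).
It fails at once if jar or bottle knocked over (angle between any of jar, flask's own z axis and vertical above 0.8 rad).
Of disc0, disc1, disc2, disc3 only 2 to 4 are there at a start; the rules pass over those that are not, and their reading is None.
At some moment in a run one of disc0, disc1, disc2, disc3 may be knocked a few centimetres aside while the robot is not near it.
It also fails if it takes over 210 s, if anything falls off the work surface, if the arm or the gripper's body presses on something with over 40 N, if the wrist force passes 120 N, or if a joint passes its speed limit or range.

## Working session

There is one attempt and no reset: what is moved stays moved. The work goes in short steps, Python scripts to look and compute and a tool call to move; the robot and the scene stay as the last step left them, time stands still between calls to the robot, and variables do not carry over. Pictures are saved under pics/ and viewed, on a budget of 14 in all, crops included, one or two more only if the job needs it, and the job is handed in when it is done.

Besides the shell and the picture viewer there is one more tool, called after "Emit:" as name([rows], argument=value, ...), one row to a line, values as JSON. jog_arm: Moves the arm, as the interface text tells. Its arguments: {"type":"object","properties":{"motion":{"type":"array","items":{"type":"object","properties":{"fingers":{"type":"number"},"delta_pos":{"type":"array","items":{"type":"number"}},"roll":{"type":"number"}}}},"grip_force":{"type":"number"}},"required":["motion"]}

```bash
mkdir -p pics && ls
cat > h.py <<'E'
import numpy as np, cv2
from cell import manip
from scipy.spatial.transform import Rotation as R
def cam(n):
    c=manip.camera_info(n); return np.array(c["K"],float),float(c["k1"]),cv2.Rodrigues(np.array(c["rvec"],float))[0],np.array(c["tvec"],float).ravel()
def dist(K,k1): return np.array([k1,0,0,0,0],float)
def proj(n,P):
    K,k1,Rm,t=cam(n); return cv2.projectPoints(np.atleast_2d(np.array(P,float)),cv2.Rodrigues(Rm)[0],t,K,dist(K,k1))[0][:,0]
def at_z(n,uv,z):
    K,k1,Rm,t=cam(n); uv=np.atleast_2d(np.array(uv,float))
    s=cv2.undistortPoints(uv[:,None],K,dist(K,k1))[:,0]
    d=np.c_[s,np.ones(len(s))]@Rm; o=-Rm.T@t
    return o+d*((z-o[2])/d[:,2])[:,None]
def snap(n,f,crop=None,sc=None):
    im=manip.get_image(n)[:,:,::-1].copy(); 
    cv2.imwrite('pics/full_'+f,im)
    if crop: im=im[crop[1]:crop[3],crop[0]:crop[2]]
    if sc: im=cv2.resize(im,None,fx=sc,fy=sc,interpolation=cv2.INTER_CUBIC)
    cv2.imwrite('pics/'+f,im)
def st():
    s=manip.observe(); e=R.from_quat(s["eef_rot"]).as_matrix()
    print("t",round(s["time_s"],2),"tcp",np.round(np.array(s["tool_pos"])*1000,1),"F",np.round(s["wrist_force"],1),"gap mm",round(s["finger_gap"]*87,1))
    print("tool x",np.round(e[:,0],3),"y",np.round(e[:,1],3),"z",np.round(e[:,2],3),"q",np.round(s["qpos"],2))
E
python3 - <<'E'
from h import *
st()
for n in("top","side"):
    K,k1,Rm,t=cam(n); print(n,K.round(1).tolist(),k1,"pos",(-Rm.T@t).round(3),"fwd",Rm[2].round(3))
    snap(n,n+'0.png',sc=1.5)
E
```

```text
pics
t 0.0 tcp [174.4 625.7 221.7] F [ 0.1  1.  -0.1] gap mm 86.9
tool x [-0.963  0.268 -0.   ] y [ 0.268  0.963 -0.002] z [-0.    -0.002 -1.   ] q [-1.4   0.33  0.04  1.47 -0.01  1.34 -0.06]
top [[367.3, 0.0, 256.7], [0.0, 367.3, 188.3], [0.0, 0.0, 1.0]] -0.11238047337000096 pos [ 0.412 -0.128  0.984] fwd [ 0.153 -0.003 -0.988]
side [[359.0, 0.0, 258.5], [0.0, 359.0, 194.1], [0.0, 0.0, 1.0]] -0.0728010305048554 pos [0.163 0.324 0.559] fwd [ 0.523 -0.564 -0.639]
```

View pics/top0.png

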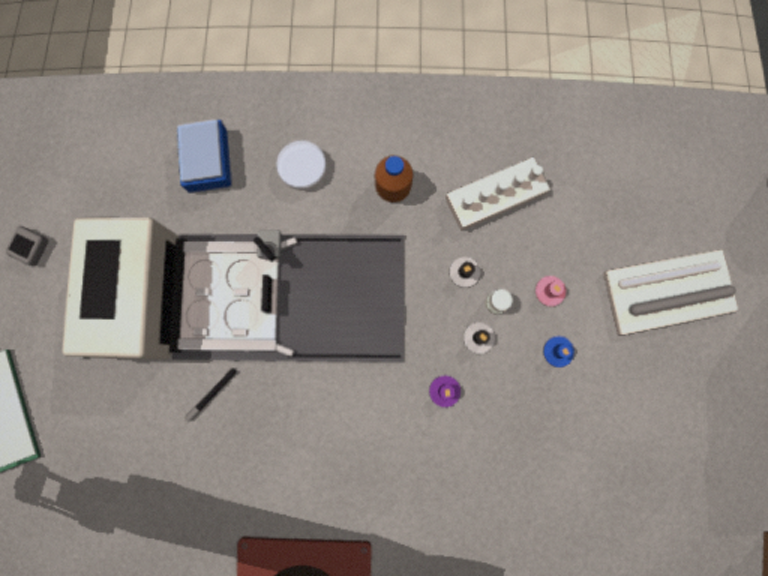

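View pics/side0.png

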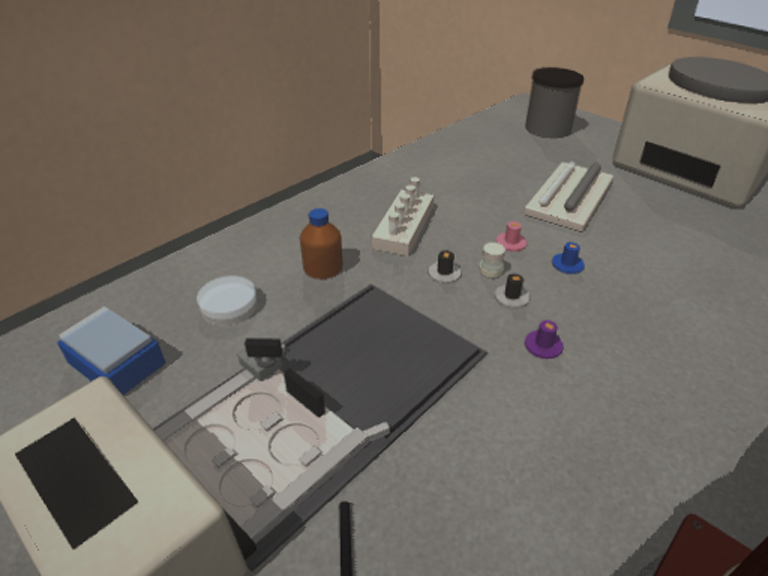

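Run:
```python
from h import *
# dock plate end corners (px in 768 view /1.5), z=6mm
print("plate corners",at_z("top",[[404/1.5,236.5/1.5],[404/1.5,357/1.5]],.006).round(4)[:,:2].tolist())
manip.get_image("top");manip.get_image("side")
for n in("top","side"):
  for o in("disc0_mid","tray_handle","knob_grip","housing","jar","dock","flask"):
    for r in manip.trace(n,o)[:5]:
        m=r["region"]; v,u=np.nonzero(m)
        if r["conf"]<.2: continue
        q=cv2.minAreaRect(np.c_[u,v].astype(np.float32))
        c=(u.mean(),v.mean())
        print(n,o,round(r["conf"],2),np.round(r["bbox"],0).tolist(),"px",np.round(c,1),m.sum(),"rect",np.round(q[1],1),round(q[2],1),"z.02",at_z(n,c,.02)[0].round(3)[:2])
```

```text
plate corners [[0.649, -0.1639], [0.4313, -0.1673]]
top disc0_mid 0.7 [169.0, 158.0, 185.0, 174.0] px [176.  165.4] 98 rect [18.4  5.7] 45.0 z.02 [0.619 0.087]
top disc0_mid 0.68 [286.0, 255.0, 308.0, 272.0] px [296.  260.9] 336 rect [19. 20.] 90.0 z.02 [ 0.373 -0.237]
top disc0_mid 0.55 [307.0, 218.0, 331.0, 238.0] px [319.3 225.1] 332 rect [20. 19.] 90.0 z.02 [ 0.467 -0.298]
top tray_handle 0.82 [121.0, 166.0, 184.0, 227.0] px [152.6 197.2] 3649 rect [65.2 58.9] 1.3 z.02 [0.531 0.146]
top knob_grip 0.75 [118.0, 169.0, 186.0, 224.0] px [152.7 197.4] 3705 rect [59. 66.] 90.0 z.02 [0.531 0.146]
top knob_grip 0.65 [169.0, 158.0, 184.0, 172.0] px [175.7 164.8] 68 rect [17.7  4.2] 45.0 z.02 [0.621 0.088]
top housing 0.72 [42.0, 146.0, 272.0, 244.0] px [155.1 196. ] 16087 rect [227.1  94.9] 1.1 z.02 [0.535 0.139]
top jar 0.74 [323.0, 193.0, 343.0, 210.0] px [333.  200.7] 287 rect [16.5 20.1] 63.4 z.02 [ 0.532 -0.335]
top dock 0.93 [42.0, 144.0, 269.0, 243.0] px [154.9 196.1] 15999 rect [227.2  95.6] 1.1 z.02 [0.535 0.14 ]
top dock 0.4 [124.0, 245.0, 155.0, 278.0] px [141.7 261.4] 175 rect
[... 542 characters left out ...]
 231.2] 276 rect [12. 24.] 90.0 z.02 [0.648 0.059]
side knob_grip 0.45 [227.0, 333.0, 235.0, 383.0] px [229.8 359.6] 351 rect [49.2  7.3] 88.5 z.02 [0.365 0.167]
side housing 0.88 [1.0, 189.0, 324.0, 384.0] px [143.6 300.2] 26978 rect [154.6 338. ] 71.3 z.02 [0.551 0.199]
side jar 0.6 [323.0, 159.0, 334.0, 190.0] px [328.1 173.4] 347 rect [15.5 25.2] 5.2 z.02 [ 0.532 -0.333]
side jar 0.53 [247.0, 118.0, 290.0, 171.0] px [268.5 147.1] 1212 rect [26.9 55.5] 27.9 z.02 [ 0.724 -0.32 ]
side dock 0.72 [0.0, 189.0, 322.0, 384.0] px [144.2 299.7] 27512 rect [156.1 337.7] 71.4 z.02 [0.551 0.198]
side flask 0.8 [198.0, 140.0, 229.0, 187.0] px [213.5 164.3] 1031 rect [46. 27.] 90.0 z.02 [ 0.772 -0.159]
```

```bash
cat > ov.py <<'E'
from h import *
def D(p,P):  # dock->world; p=(x,y,yaw)
    P=np.atleast_2d(np.array(P,float)); c,s=np.cos(p[2]),np.sin(p[2])
    return np.c_[p[0]+c*P[:,0]-s*P[:,1],p[1]+s*P[:,0]+c*P[:,1],P[:,2]]
def rect(x0,x1,y0,y1,z): return [[x0,y0,z],[x1,y0,z],[x1,y1,z],[x0,y1,z]]
def circ(x,y,z,r): a=np.linspace(0,2*np.pi,40); return np.c_[x+r*np.cos(a),y+r*np.sin(a),0*a+z]
def shapes(hy=-.0845,hx=0):
    L=[rect(-.115,.115,-.325,.09,.006),rect(hx-.032,hx+.032,hy-.006,hy+.006,.054)]
    for x in(-.036,.036):
        for y in(.05,.12): L.append(circ(hx+x,hy+y,.016,.0295))
    L.append(rect(hx-.083,hx+.083,hy-.0125,hy+.1575,.016))
    return L
def overlay(n,src,p,crop,sc,f,extra=[],**k):
    im=cv2.imread(src)[crop[1]:crop[3],crop[0]:crop[2]]; im=cv2.resize(im,None,fx=sc,fy=sc,interpolation=cv2.INTER_CUBIC)
    for i,s in enumerate([D(p,s) for s in shapes(**k)]+list(extra)):
        uv=(proj(n,s)-crop[:2]+.5)*sc-.5
        cv2.polylines(im,[np.round(uv).astype(int)],True,[(0,255,0),(0,255,255),(255,255,0),(255,0,255)][i%4],1)
    cv2.imwrite('pics/'+f,im)
E
python3 - <<'E'
from ov import *
p=(.5405,.159,.0155)
kn=D(p,[.077,-.0845,0])[0]
ex=[circ(.6,-.27,.005,.028),circ(kn[0],kn[1],.076,.023)]
overlay("top","pics/full_top0.png",p,(105,145,345,275),3.3,"ov0.png",ex)
E
```

```text
(no output)
```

View pics/ov0.png

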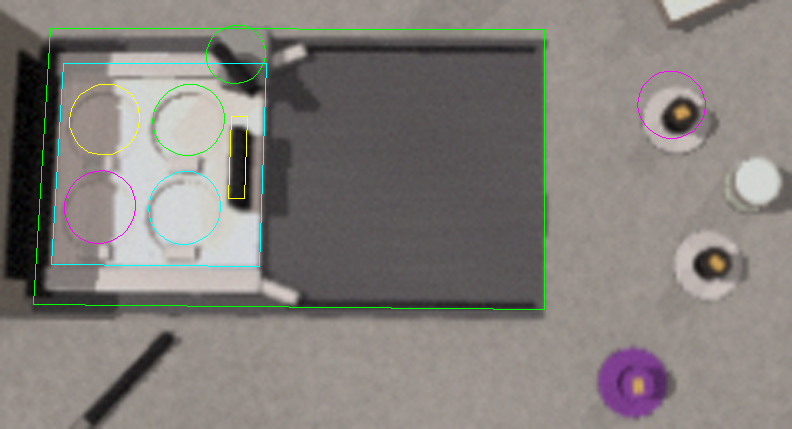

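Run:
```python
from h import *
def c(n,a,sc):
    im=cv2.imread(f'pics/full_{n}0.png')[a[1]:a[3],a[0]:a[2]]; im=cv2.resize(im,None,fx=sc,fy=sc,interpolation=cv2.INTER_CUBIC)
    for u in range(a[0],a[2]):
        if u%10==0: cv2.putText(im,str(u),(int((u-a[0]+.5)*sc),9),0,.33,(0,0,255),1); cv2.line(im,(int((u-a[0]+.5)*sc),10),(int((u-a[0]+.5)*sc),16),(0,0,255),1)
    for v in range(a[1],a[3]):
        if v%10==0: cv2.putText(im,str(v),(0,int((v-a[1]+.5)*sc)+3),0,.33,(0,0,255),1); cv2.line(im,(22,int((v-a[1]+.5)*sc)),(28,int((v-a[1]+.5)*sc)),(0,0,255),1)
    return im
A=c("top",(108,148,195,246),6); B=c("side",(150,215,195,290),6)
o=np.zeros((600,800,3),np.uint8); o[:A.shape[0],:A.shape[1]]=A; o[:B.shape[0],525:525+B.shape[1]]=B[:600]
cv2.imwrite('pics/z0.png',o)
```

```text
(no output)
```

View pics/z0.png

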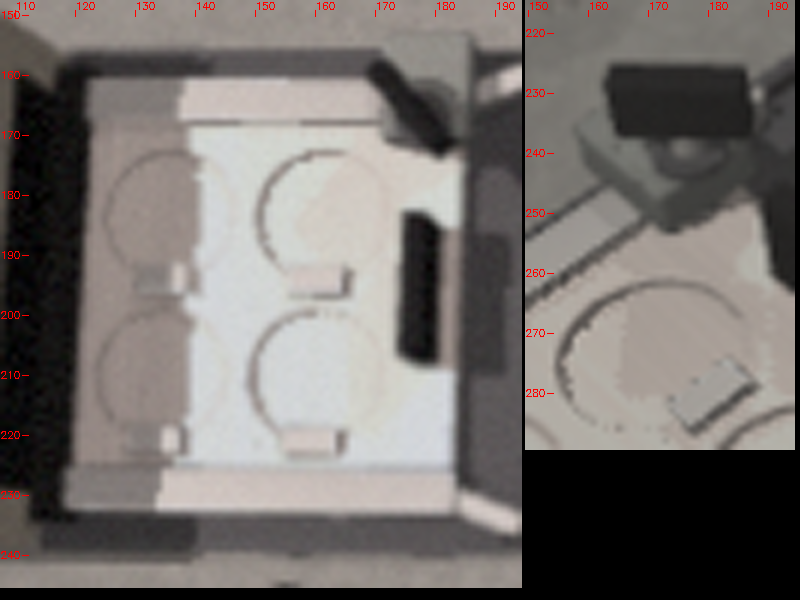

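Run:
```python
from ov import *
from scipy.optimize import least_squares
px=lambda X,Y:(108+X/6-.5,148+Y/6-.5)
S=at_z("top",[px(323,217),px(315,376),px(171,217),px(165,375)],.016); print(S.round(4))
M=np.array([[.036,.05,.016],[-.036,.05,.016],[.036,.12,.016],[-.036,.12,.016]])
f=lambda p:(D(p,M)-S)[:,:2].ravel()
r=least_squares(f,[.53,.07,0]); print("handle home",r.x.round(4),"resid mm",(r.fun*1000).round(1))
print("fin top left edge",at_z("top",[px(402,210),px(397,358)],.054).round(4))
print("tray -y edge",at_z("top",[px(457,200),px(456,440)],.016).round(4))
print("rail out",at_z("top",[px(450,77),px(455,512),px(88,77),px(62,512)],.016).round(4))
w=at_z("top",[px(372,68),px(440,150)],.076); print("knob wing ends",w.round(4),w.mean(0).round(4))
for u in [(601,65),(755,136),(680,100)]:
    print("side knob", at_z("side",[(150+(u[0]-525)/6-.5,215+u[1]/6-.5)],.07).round(4))
# discs: resin top / base ellipse
for (u,v) in [(674,118),(707,265)]: print("disc base",at_z("top",[(105+u/3.3-.5,145+v/3.3-.5)],.005).round(4))
for (u,v) in [(682,113),(716,264)]: print("cap",at_z("top",[(105+u/3.3-.5,145+v/3.3-.5)],.039).round(4))
```

```text
[[0.5692 0.1254 0.016 ]
 [0.4977 0.1248 0.016 ]
 [0.5677 0.195  0.016 ]
 [0.4964 0.1927 0.016 ]]
handle home [0.5344 0.0745 0.0198] resid mm [ 0.3 -0.2 -0.2 -1.   0.3  0.2 -0.4  1. ]
fin top left edge [[0.5668 0.0813 0.054 ]
 [0.5029 0.08   0.054 ]]
tray -y edge [[0.5781 0.0653 0.016 ]
 [0.471  0.0604 0.016 ]]
rail out [[0.6344 0.0714 0.016 ]
 [0.4394 0.0594 0.016 ]
 [0.6316 0.2386 0.016 ]
 [0.4343 0.2356 0.016 ]]
knob wing ends [[0.6239 0.0927 0.076 ]
 [0.589  0.0616 0.076 ]] [0.6065 0.0771 0.076 ]
side knob [[0.6334 0.0906 0.07  ]]
side knob [[0.5725 0.0757 0.07  ]]
side knob [[0.6021 0.0825 0.07  ]]
disc base [[ 0.5889 -0.272   0.005 ]]
disc base [[ 0.4687 -0.2988  0.005 ]]
cap [[ 0.5869 -0.2734  0.039 ]]
cap [[ 0.4676 -0.3     0.039 ]]
```

Emit:
jog_arm([
  {"delta_pos": [-28.2,-20.6,0],"fingers": 87},
  {"delta_pos": [-28.2,-20.6,0]},
  {"delta_pos": [-28.2,-20.6,0]},
  {"delta_pos": [-28.2,-20.6,0]},
  {"delta_pos": [-28.2,-20.6,0]},
  {"delta_pos": [-28.2,-20.6,0]},
  {"delta_pos": [-28.2,-20.6,0]},
  {"delta_pos": [-28.2,-20.6,0]},
  {"delta_pos": [-28.2,-20.6,0]},
  {"delta_pos": [-28.2,-20.6,0]},
])

```text
$.motion[0]: bad value
```

Emit:
jog_arm([
  {"delta_pos": [-28.2,-20.6,0]},
  {"delta_pos": [-28.2,-20.6,0]},
  {"delta_pos": [-28.2,-20.6,0]},
  {"delta_pos": [-28.2,-20.6,0]},
  {"delta_pos": [-28.2,-20.6,0]},
  {"delta_pos": [-28.2,-20.6,0]},
  {"delta_pos": [-28.2,-20.6,0]},
  {"delta_pos": [-28.2,-20.6,0]},
  {"delta_pos": [-28.2,-20.6,0]},
  {"delta_pos": [-28.2,-20.6,0]},
])

```text
$.motion[0]: bad value
```

Emit:
jog_arm([
  {"roll": 6.8,"delta_pos": [0,0,0]},
  {"roll": 6.8},
  {"roll": 6.8},
  {"roll": 6.8},
  {"roll": 6.8},
  {"roll": 6.8},
  {"roll": 6.8},
  {"roll": 6.8},
  {"roll": 6.8},
  {"roll": 6.8},
])

```text
$.motion[0]: bad value
```

Emit:
jog_arm([
  {"roll": 6.8,"delta_pos": [0,0,8]},
  {"roll": 6.8,"delta_pos": [0,0,8]},
  {"roll": 6.8,"delta_pos": [0,0,8]},
  {"roll": 6.8,"delta_pos": [0,0,8]},
  {"roll": 6.8,"delta_pos": [0,0,8]},
  {"roll": 6.8,"delta_pos": [0,0,8]},
  {"roll": 6.8,"delta_pos": [0,0,8]},
  {"roll": 6.8,"delta_pos": [0,0,8]},
  {"roll": 0,"delta_pos": [0,0,8]},
  {"roll": 0},
])

```text
$.motion[0]: bad value
```

Run:
```python
from h import *
st(); snap("side","s1.png",(110,150,310,300),4)
```

```text
t 0.9 tcp [174.5 626.1 222.6] F [ 0.5 -0.5  0.9] gap mm 87.1
tool x [-0.963  0.268  0.   ] y [0.268 0.963 0.   ] z [-0.  0. -1.] q [-1.4   0.33  0.04  1.47 -0.01  1.34 -0.06]
```

View pics/s1.png

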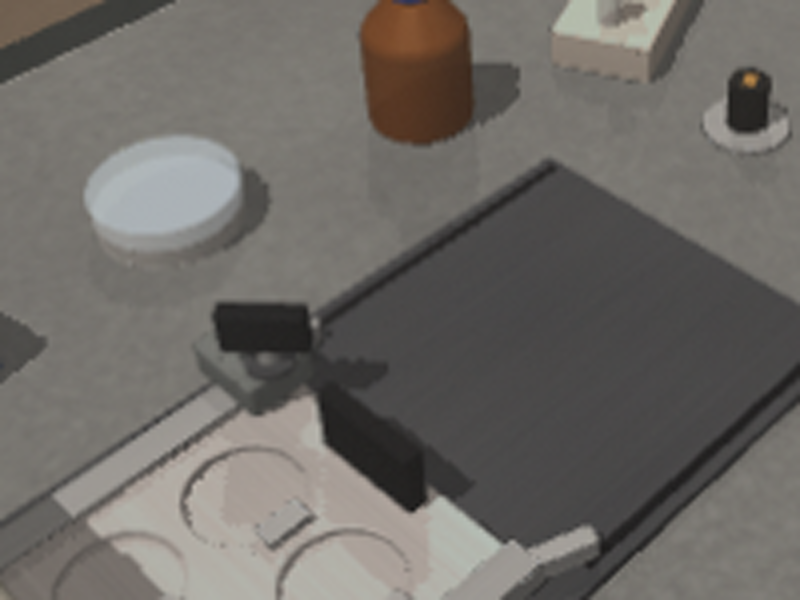

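The moves were refused because each row needs all three keys. The side view shows the scene unchanged: the knob wing is at about (265,325) in the crop and the fin at about (370,450). I'm sending the moves again with full rows.

Emit:
jog_arm([
  {"delta_pos": [-28.2,-20.6,0],"fingers": 87,"roll": 0},
  {"delta_pos": [-28.2,-20.6,0],"fingers": 87,"roll": 0},
  {"delta_pos": [-28.2,-20.6,0],"fingers": 87,"roll": 0},
  {"delta_pos": [-28.2,-20.6,0],"fingers": 87,"roll": 0},
  {"delta_pos": [-28.2,-20.6,0],"fingers": 87,"roll": 0},
  {"delta_pos": [-28.2,-20.6,0],"fingers": 87,"roll": 0},
  {"delta_pos": [-28.2,-20.6,0],"fingers": 87,"roll": 0},
  {"delta_pos": [-28.2,-20.6,0],"fingers": 87,"roll": 0},
  {"delta_pos": [-28.2,-20.6,0],"fingers": 87,"roll": 0},
  {"delta_pos": [-28.2,-20.6,0],"fingers": 87,"roll": 0},
])

```text
time_s: 1.78
tool_pos: [0.3917, 0.3504, 0.2228]
eef_rot: [0.135, 0.991, 0.0, 0.0]
wrist_force: [0.2, 0.5, -0.4]
finger_gap: 1.002
```

Emit:
jog_arm([
  {"delta_pos": [-28.2,-20.6,0],"fingers": 87,"roll": 0},
  {"delta_pos": [-28.2,-20.6,0],"fingers": 87,"roll": 0},
  {"delta_pos": [-28.2,-20.6,0],"fingers": 87,"roll": 0},
  {"delta_pos": [-28.2,-20.6,0],"fingers": 87,"roll": 0},
  {"delta_pos": [-28.2,-20.6,0],"fingers": 87,"roll": 0},
  {"delta_pos": [-28.2,-20.6,0],"fingers": 87,"roll": 0},
  {"delta_pos": [-28.2,-20.6,0],"fingers": 87,"roll": 0},
  {"delta_pos": [-28.2,-20.6,0],"fingers": 87,"roll": 0},
  {"delta_pos": [-28.2,-20.6,0],"fingers": 87,"roll": 0},
  {"delta_pos": [-28.2,-20.6,0],"fingers": 87,"roll": 0},
])

```text
time_s: 2.62
tool_pos: [0.6081, 0.0765, 0.2228]
eef_rot: [0.135, 0.991, 0.0, 0.0]
wrist_force: [1.3, 0.5, 0.1]
finger_gap: 0.999
```

Emit:
jog_arm([
  {"delta_pos": [0,0,0],"fingers": 60,"roll": 6.8},
  {"delta_pos": [0,0,0],"fingers": 60,"roll": 6.8},
  {"delta_pos": [0,0,0],"fingers": 60,"roll": 6.8},
  {"delta_pos": [0,0,0],"fingers": 60,"roll": 6.8},
  {"delta_pos": [0,0,0],"fingers": 60,"roll": 6.8},
  {"delta_pos": [0,0,0],"fingers": 60,"roll": 6.8},
  {"delta_pos": [0,0,0],"fingers": 60,"roll": 6.8},
  {"delta_pos": [0,0,0],"fingers": 60,"roll": 6.8},
  {"delta_pos": [0,0,0],"fingers": 60,"roll": 6.8},
  {"delta_pos": [0,0,0],"fingers": 60,"roll": 6.8},
])

```text
time_s: 3.45
tool_pos: [0.6072, 0.0779, 0.2226]
eef_rot: [0.669, 0.744, 0.0, -0.0]
wrist_force: [0.5, 0.3, 0.2]
finger_gap: 0.688
```

Emit:
jog_arm([
  {"delta_pos": [0,0,8],"fingers": 60,"roll": 6.8},
  {"delta_pos": [0,0,8],"fingers": 60,"roll": 6.8},
  {"delta_pos": [0,0,8],"fingers": 60,"roll": 6.8},
  {"delta_pos": [0,0,8],"fingers": 60,"roll": 6.8},
  {"delta_pos": [0,0,8],"fingers": 60,"roll": 6.8},
  {"delta_pos": [0,0,8],"fingers": 60,"roll": 6.8},
  {"delta_pos": [0,0,8],"fingers": 60,"roll": 6.8},
  {"delta_pos": [0,0,8],"fingers": 60,"roll": 6.8},
  {"delta_pos": [0,0,8],"fingers": 60,"roll": 0},
  {"delta_pos": [0,0,8],"fingers": 60,"roll": 0},
])

```text
time_s: 4.28
tool_pos: [0.6072, 0.078, 0.142]
eef_rot: [0.933, 0.36, 0.0, 0.0]
wrist_force: [0.8, -0.5, 0.6]
finger_gap: 0.689
```

Run:
```python
from h import *
st(); snap("side","s2.png",(110,150,310,300),4)
```

```text
t 4.28 tcp [607.2  78.  142. ] F [ 0.8 -0.5  0.6] gap mm 60.0
tool x [ 0.74   0.672 -0.   ] y [ 0.672 -0.74   0.   ] z [ 0. -0. -1.] q [-0.86  0.4   0.84  1.7  -0.32  1.19 -0.77]
```

View pics/s2.png

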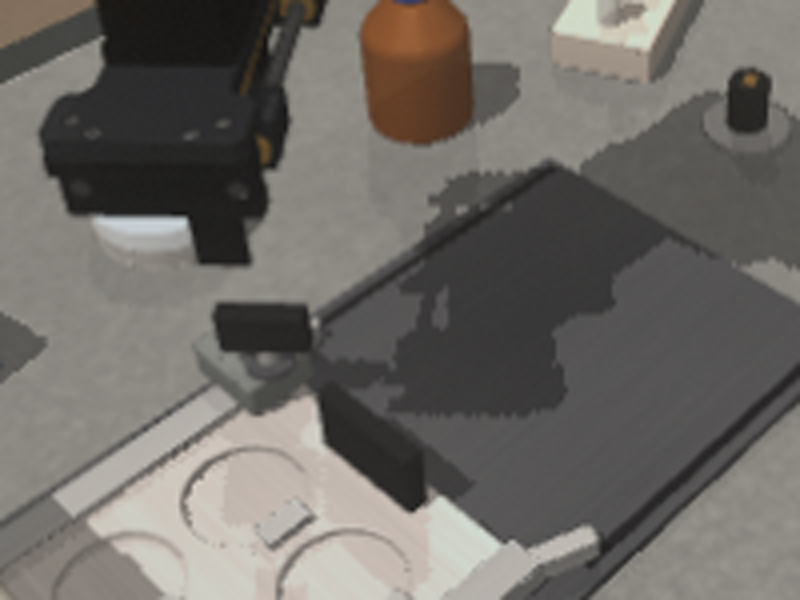

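Emit:
jog_arm([
  {"delta_pos": [0,0,9],"fingers": 60,"roll": 0},
  {"delta_pos": [0,0,9],"fingers": 60,"roll": 0},
  {"delta_pos": [0,0,9],"fingers": 60,"roll": 0},
  {"delta_pos": [0,0,9],"fingers": 60,"roll": 0},
  {"delta_pos": [0,0,9],"fingers": 60,"roll": 0},
  {"delta_pos": [0,0,9],"fingers": 60,"roll": 0},
  {"delta_pos": [0,0,9],"fingers": 60,"roll": 0},
  {"delta_pos": [0,0,9],"fingers": 60,"roll": 0},
  {"delta_pos": [0,0,9],"fingers": 60,"roll": 0},
  {"delta_pos": [0,0,9],"fingers": 60,"roll": 0},
])

```text
time_s: 5.17
tool_pos: [0.6072, 0.0778, 0.0516]
eef_rot: [0.933, 0.359, -0.0, 0.0]
wrist_force: [0.5, 0.1, -0.4]
finger_gap: 0.691
```

Emit:
jog_arm([
  {"delta_pos": [0,0,0],"fingers": 0,"roll": 0},
  {"delta_pos": [0,0,0],"fingers": 0,"roll": 0},
  {"delta_pos": [0,0,0],"fingers": 0,"roll": 0},
  {"delta_pos": [0,0,0],"fingers": 0,"roll": 0},
  {"delta_pos": [0,0,0],"fingers": 0,"roll": 0},
  {"delta_pos": [0,0,0],"fingers": 0,"roll": 0},
  {"delta_pos": [0,0,0],"fingers": 0,"roll": 0},
  {"delta_pos": [0,0,0],"fingers": 0,"roll": 0},
  {"delta_pos": [0,0,0],"fingers": 0,"roll": 0},
  {"delta_pos": [0,0,0],"fingers": 0,"roll": 0},
], grip_force=12)

```text
time_s: 6.0
tool_pos: [0.6084, 0.0766, 0.0529]
eef_rot: [0.934, 0.358, 0.001, 0.001]
wrist_force: [6.3, -4.7, -2.8]
finger_gap: 0.142
```

Emit:
jog_arm([
  {"delta_pos": [0,0,0],"fingers": 0,"roll": -6.8},
  {"delta_pos": [0,0,0],"fingers": 0,"roll": -6.8},
  {"delta_pos": [0,0,0],"fingers": 0,"roll": -6.8},
  {"delta_pos": [0,0,0],"fingers": 0,"roll": -6.8},
  {"delta_pos": [0,0,0],"fingers": 0,"roll": -6.8},
  {"delta_pos": [0,0,0],"fingers": 0,"roll": -6.8},
  {"delta_pos": [0,0,0],"fingers": 0,"roll": -6.8},
  {"delta_pos": [0,0,0],"fingers": 0,"roll": -6.8},
  {"delta_pos": [0,0,0],"fingers": 0,"roll": -6.8},
  {"delta_pos": [0,0,0],"fingers": 0,"roll": -6.8},
])

```text
time_s: 6.83
tool_pos: [0.6107, 0.0759, 0.0538]
eef_rot: [0.572, 0.82, 0.001, 0.003]
wrist_force: [11.9, -4.9, -2.5]
finger_gap: 0.136
```

Emit:
jog_arm([
  {"delta_pos": [0,0,0],"fingers": 0,"roll": -6.8},
  {"delta_pos": [0,0,0],"fingers": 0,"roll": -6.8},
  {"delta_pos": [0,0,0],"fingers": 0,"roll": -6.8},
  {"delta_pos": [0,0,0],"fingers": 0,"roll": -6.8},
  {"delta_pos": [0,0,0],"fingers": 0,"roll": -6.8},
  {"delta_pos": [0,0,0],"fingers": 0,"roll": -6.8},
  {"delta_pos": [0,0,-1],"fingers": 0,"roll": -6.8},
  {"delta_pos": [0,0,-3],"fingers": 0,"roll": -6.8},
  {"delta_pos": [0,0,-4],"fingers": 0,"roll": -6.8},
  {"delta_pos": [0,0,0],"fingers": 0,"roll": 0},
])

```text
time_s: 7.67
tool_pos: [0.6104, 0.078, 0.0621]
eef_rot: [0.073, 0.997, 0.001, 0.003]
wrist_force: [10.2, -0.4, 0.4]
finger_gap: 0.138
```

Run:
```python
from h import *
st()
```

```text
t 7.67 tcp [610.4  78.   62.1] F [10.2 -0.4  0.4] gap mm 12.0
tool x [-0.989  0.145 -0.007] y [0.145 0.989 0.002] z [ 0.007  0.001 -1.   ] q [-0.45  0.4   0.31  1.75 -0.14  1.01  1.34]
```

Emit:
jog_arm([
  {"delta_pos": [0,0,0],"fingers": 36,"roll": 0},
  {"delta_pos": [0,0,0],"fingers": 36,"roll": 0},
  {"delta_pos": [0,0,0],"fingers": 36,"roll": 0},
  {"delta_pos": [0,0,0],"fingers": 36,"roll": 0},
  {"delta_pos": [0,0,-15],"fingers": 36,"roll": 0},
  {"delta_pos": [0,0,-15],"fingers": 36,"roll": 0},
  {"delta_pos": [0,0,-15],"fingers": 36,"roll": 0},
  {"delta_pos": [0,0,0],"fingers": 36,"roll": -4.7},
  {"delta_pos": [0,0,0],"fingers": 36,"roll": -4.7},
  {"delta_pos": [0,0,0],"fingers": 36,"roll": 0},
])

```text
time_s: 8.5
tool_pos: [0.6071, 0.0778, 0.1057]
eef_rot: [-0.007, 1.0, 0.0, -0.0]
wrist_force: [-0.1, 0.4, 0.4]
finger_gap: 0.415
```

Run:
```python
from h import *
st()
manip.get_image("side")
for r in manip.trace("side","knob_grip")[:1]:
    print(r["conf"],r["bbox"])
```

```text
t 8.5 tcp [607.1  77.8 105.7] F [-0.1  0.4  0.4] gap mm 36.1
tool x [-1.    -0.015  0.   ] y [-0.015  1.     0.   ] z [-0.  0. -1.] q [-0.44  0.35  0.29  1.71 -0.11  1.1   1.47]
0.74 [168.2, 220.9, 182.9, 238.3]
```

Emit:
jog_arm([
  {"delta_pos": [12,-0.4,0],"fingers": 36,"roll": 0},
  {"delta_pos": [12,-0.4,0],"fingers": 36,"roll": 0},
  {"delta_pos": [12,-0.4,0],"fingers": 36,"roll": 0},
  {"delta_pos": [12,-0.4,0],"fingers": 36,"roll": 0},
  {"delta_pos": [12,-0.4,0],"fingers": 36,"roll": 0},
  {"delta_pos": [12,-0.4,0],"fingers": 36,"roll": 0},
  {"delta_pos": [0,0,12],"fingers": 36,"roll": 0},
  {"delta_pos": [0,0,12],"fingers": 36,"roll": 0},
  {"delta_pos": [0,0,12],"fingers": 36,"roll": 0},
  {"delta_pos": [0,0,12],"fingers": 36,"roll": 0},
])

```text
time_s: 9.43
tool_pos: [0.5352, 0.0746, 0.0557]
eef_rot: [-0.005, 1.0, -0.0, -0.0]
wrist_force: [0.8, 0.8, -0.7]
finger_gap: 0.409
```

Emit:
jog_arm([
  {"delta_pos": [0,0,12],"fingers": 36,"roll": 0},
  {"delta_pos": [0,0,11],"fingers": 36,"roll": 0},
  {"delta_pos": [0,0,10],"fingers": 36,"roll": 0},
  {"delta_pos": [0,0,0],"fingers": 36,"roll": 0},
  {"delta_pos": [0,0,0],"fingers": 0,"roll": 0},
  {"delta_pos": [0,0,0],"fingers": 0,"roll": 0},
  {"delta_pos": [0,0,0],"fingers": 0,"roll": 0},
  {"delta_pos": [0,0,0],"fingers": 0,"roll": 0},
  {"delta_pos": [0,0,0],"fingers": 0,"roll": 0},
  {"delta_pos": [0,0,0],"fingers": 0,"roll": 0},
], grip_force=25)

```text
time_s: 10.27
tool_pos: [0.5357, 0.0751, 0.0252]
eef_rot: [-0.006, 1.0, 0.0, 0.001]
wrist_force: [-0.7, 1.6, 3.6]
finger_gap: 0.137
```

Run:
```python
from h import *
st()
```

```text
t 10.27 tcp [535.7  75.1  25.2] F [-0.7  1.6  3.6] gap mm 11.9
tool x [-1.    -0.011 -0.001] y [-0.011  1.     0.001] z [ 0.001  0.001 -1.   ] q [-0.46  0.31  0.28  1.95 -0.11  0.89  1.45]
```

Emit:
jog_arm([
  {"delta_pos": [0,-4,0],"fingers": 0,"roll": 0},
  {"delta_pos": [0,-8,0],"fingers": 0,"roll": 0},
  {"delta_pos": [0,-11,0],"fingers": 0,"roll": 0},
  {"delta_pos": [0,-11,0],"fingers": 0,"roll": 0},
  {"delta_pos": [0,-11,0],"fingers": 0,"roll": 0},
  {"delta_pos": [0,-11,0],"fingers": 0,"roll": 0},
  {"delta_pos": [0,-11,0],"fingers": 0,"roll": 0},
  {"delta_pos": [0,-11,0],"fingers": 0,"roll": 0},
  {"delta_pos": [0,-11,0],"fingers": 0,"roll": 0},
  {"delta_pos": [0,-11,0],"fingers": 0,"roll": 0},
], grip_force=25)

```text
time_s: 11.1
tool_pos: [0.537, -0.0244, 0.0252]
eef_rot: [-0.006, 1.0, 0.001, 0.001]
wrist_force: [-0.0, 5.5, 4.6]
finger_gap: 0.137
```

Emit:
jog_arm([
  {"delta_pos": [0,-11,0],"fingers": 0,"roll": 0},
  {"delta_pos": [0,-11,0],"fingers": 0,"roll": 0},
  {"delta_pos": [0,-11,0],"fingers": 0,"roll": 0},
  {"delta_pos": [0,-11,0],"fingers": 0,"roll": 0},
  {"delta_pos": [0,-11,0],"fingers": 0,"roll": 0},
  {"delta_pos": [0,-11,0],"fingers": 0,"roll": 0},
  {"delta_pos": [0,-11,0],"fingers": 0,"roll": 0},
  {"delta_pos": [0,-8,0],"fingers": 0,"roll": 0},
  {"delta_pos": [0,-5,0],"fingers": 0,"roll": 0},
  {"delta_pos": [0,0,0],"fingers": 0,"roll": 0},
])

```text
time_s: 11.93
tool_pos: [0.5378, -0.1159, 0.0252]
eef_rot: [-0.005, 1.0, 0.0, 0.001]
wrist_force: [-0.8, 0.7, 5.7]
finger_gap: 0.138
```

Run:
```python
from h import *
st()
```

```text
t 11.93 tcp [ 537.8 -115.9   25.2] F [-0.8  0.7  5.7] gap mm 12.0
tool x [-1.    -0.01  -0.001] y [-0.01  1.    0.  ] z [ 0.001  0.    -1.   ] q [-0.18  0.33  0.36  1.93 -0.15  0.9   1.84]
```

Emit:
jog_arm([
  {"delta_pos": [0,0,0],"fingers": 30,"roll": 0},
  {"delta_pos": [0,0,0],"fingers": 30,"roll": 0},
  {"delta_pos": [0,0,0],"fingers": 30,"roll": 0},
  {"delta_pos": [0,0,0],"fingers": 30,"roll": 0},
  {"delta_pos": [0,0,-10],"fingers": 30,"roll": 0},
  {"delta_pos": [0,0,-20],"fingers": 30,"roll": 0},
  {"delta_pos": [0,0,-20],"fingers": 30,"roll": 0},
  {"delta_pos": [0,0,-20],"fingers": 30,"roll": 0},
  {"delta_pos": [0,0,-15],"fingers": 50,"roll": 0},
  {"delta_pos": [0,0,0],"fingers": 50,"roll": 0},
])

```text
time_s: 12.77
tool_pos: [0.5392, -0.1158, 0.1135]
eef_rot: [-0.005, 1.0, -0.0, 0.003]
wrist_force: [0.9, -0.8, -0.0]
finger_gap: 0.425
```

Emit:
jog_arm([
  {"delta_pos": [-5.9,-19.7,0],"fingers": 60,"roll": 0},
  {"delta_pos": [-5.9,-19.7,0],"fingers": 60,"roll": 0},
  {"delta_pos": [-5.9,-19.7,0],"fingers": 60,"roll": 0},
  {"delta_pos": [-5.9,-19.7,0],"fingers": 60,"roll": 0},
  {"delta_pos": [-5.9,-19.7,0],"fingers": 60,"roll": 0},
  {"delta_pos": [-5.9,-19.7,0],"fingers": 60,"roll": 0},
  {"delta_pos": [-5.9,-19.7,0],"fingers": 60,"roll": 0},
  {"delta_pos": [-5.9,-19.7,0],"fingers": 60,"roll": 0},
  {"delta_pos": [0,0,0],"fingers": 60,"roll": 0},
  {"delta_pos": [0,0,0],"fingers": 60,"roll": 0},
])

```text
time_s: 13.6
tool_pos: [0.5855, -0.2736, 0.109]
eef_rot: [-0.004, 1.0, -0.0, -0.001]
wrist_force: [-0.7, 1.0, 1.0]
finger_gap: 0.69
```

Run:
```python
from ov import *
st()
snap("top","t3.png"); snap("side","s3.png")
# dock overlay p: handle at (.537,-.1157), yaw .012, hy relative
yaw=.012; h=np.array([.5365,-.1157]); p=(h[0],h[1],yaw)
import ov
K=[circ(-.036,.05,.016,.0295),circ(.036,.05,.016,.0295),circ(-.036,.12,.016,.0295),circ(.036,.12,.016,.0295),rect(-.032,.032,-.006,.006,.054)]
ov.shapes=lambda **k:K
A=[.588,-.2727];B=[.468,-.2992]
overlay("top","pics/full_t3.png",p,(160,150,345,265),4.3,"ov3.png",[circ(*A,.005,.028),circ(*A,.039,.013),circ(*B,.005,.028),circ(*B,.039,.013)])
overlay("side","pics/full_s3.png",p,(150,170,390,330),3.3,"ov3s.png",[circ(*A,.005,.028),circ(*A,.039,.013),circ(*B,.005,.028),circ(*B,.039,.013)])
```

```text
t 13.6 tcp [ 585.5 -273.6  109. ] F [-0.7  1.   1. ] gap mm 60.0
tool x [-1.    -0.009  0.001] y [-0.009  1.    -0.   ] z [-0.001 -0.    -1.   ] q [ 0.03  0.43  0.44  1.63 -0.2   1.13  2.1 ]
```

View pics/ov3.png

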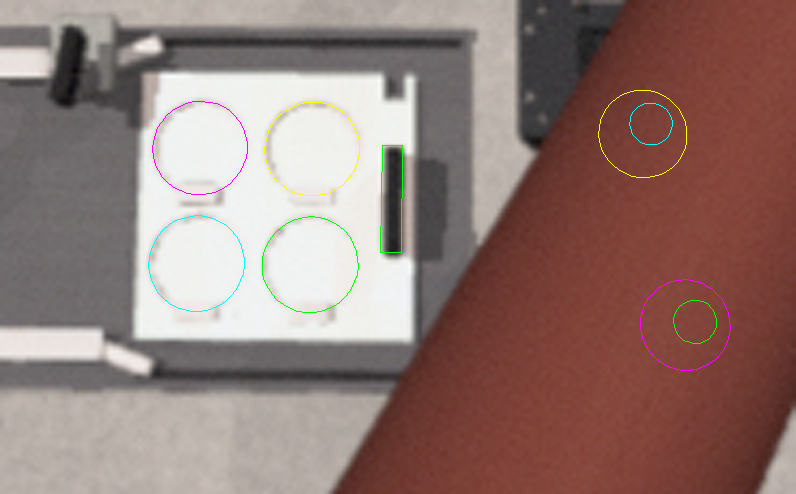

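View pics/ov3s.png

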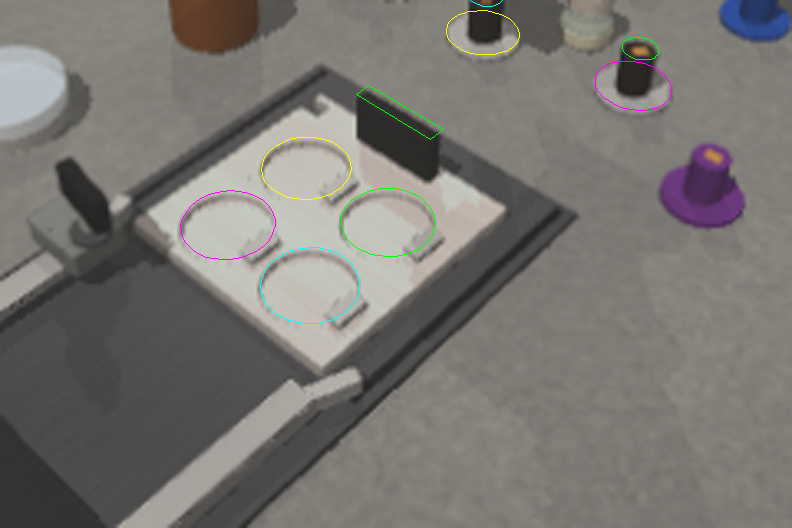

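Emit:
jog_arm([
  {"delta_pos": [-2,0.5,12],"fingers": 60,"roll": 0},
  {"delta_pos": [0,0,12],"fingers": 60,"roll": 0},
  {"delta_pos": [0,0,12],"fingers": 60,"roll": 0},
  {"delta_pos": [0,0,12],"fingers": 60,"roll": 0},
  {"delta_pos": [0,0,12],"fingers": 60,"roll": 0},
  {"delta_pos": [0,0,12],"fingers": 60,"roll": 0},
  {"delta_pos": [0,0,10],"fingers": 60,"roll": 0},
  {"delta_pos": [0,0,9],"fingers": 60,"roll": 0},
  {"delta_pos": [0,0,5],"fingers": 60,"roll": 0},
  {"delta_pos": [0,0,0],"fingers": 60,"roll": 0},
])

```text
time_s: 14.53
tool_pos: [0.5875, -0.2717, 0.0122]
eef_rot: [-0.005, 1.0, 0.0, -0.001]
wrist_force: [-0.7, -0.0, 0.1]
finger_gap: 0.687
```

Emit:
jog_arm([
  {"delta_pos": [0,0,0],"fingers": 10,"roll": 0},
  {"delta_pos": [0,0,0],"fingers": 10,"roll": 0},
  {"delta_pos": [0,0,0],"fingers": 10,"roll": 0},
  {"delta_pos": [0,0,0],"fingers": 10,"roll": 0},
  {"delta_pos": [0,0,0],"fingers": 10,"roll": 0},
  {"delta_pos": [0,0,0],"fingers": 10,"roll": 0},
  {"delta_pos": [0,0,0],"fingers": 10,"roll": 0},
  {"delta_pos": [0,0,0],"fingers": 10,"roll": 0},
  {"delta_pos": [0,0,0],"fingers": 10,"roll": 0},
  {"delta_pos": [0,0,0],"fingers": 10,"roll": 0},
], grip_force=10)

```text
time_s: 15.37
tool_pos: [0.5883, -0.2721, 0.0138]
eef_rot: [-0.005, 1.0, -0.0, 0.0]
wrist_force: [-0.0, -0.1, 3.2]
finger_gap: 0.299
```

Run:
```python
from h import *
st()
```

```text
t 15.37 tcp [ 588.3 -272.1   13.8] F [-0.  -0.1  3.2] gap mm 26.0
tool x [-1.    -0.011 -0.   ] y [-0.011  1.    -0.   ] z [ 0. -0. -1.] q [ 0.05  0.53  0.41  1.69 -0.25  0.97  2.13]
```

Emit:
jog_arm([
  {"delta_pos": [0,0,-5],"fingers": 10,"roll": 0},
  {"delta_pos": [0,0,-10],"fingers": 10,"roll": 0},
  {"delta_pos": [0,0,-12],"fingers": 10,"roll": 0},
  {"delta_pos": [0,0,-12],"fingers": 10,"roll": 0},
  {"delta_pos": [0,0,-12],"fingers": 10,"roll": 0},
  {"delta_pos": [0,0,-12],"fingers": 10,"roll": 0},
  {"delta_pos": [0,0,-7],"fingers": 10,"roll": 0},
  {"delta_pos": [0,0,0],"fingers": 10,"roll": 0},
  {"delta_pos": [0.5,8,0],"fingers": 10,"roll": 0},
  {"delta_pos": [0.5,14.9,0],"fingers": 10,"roll": 0},
])

```text
time_s: 16.2
tool_pos: [0.586, -0.25, 0.0831]
eef_rot: [-0.004, 1.0, -0.0, -0.0]
wrist_force: [-0.9, -0.3, -1.4]
finger_gap: 0.295
```

Emit:
jog_arm([
  {"delta_pos": [0.5,20,0],"fingers": 10,"roll": 0},
  {"delta_pos": [0.5,20,0],"fingers": 10,"roll": 0},
  {"delta_pos": [0.5,20,0],"fingers": 10,"roll": 0},
  {"delta_pos": [0.5,20,0],"fingers": 10,"roll": 0},
  {"delta_pos": [0.5,20,0],"fingers": 10,"roll": 0},
  {"delta_pos": [0.5,20,0],"fingers": 10,"roll": 0},
  {"delta_pos": [0.5,20,0],"fingers": 10,"roll": 0},
  {"delta_pos": [0.5,20,0],"fingers": 10,"roll": 0},
  {"delta_pos": [0.5,16,0],"fingers": 10,"roll": 0},
  {"delta_pos": [0,8,0],"fingers": 10,"roll": 0},
])

```text
time_s: 17.03
tool_pos: [0.5795, -0.0606, 0.0826]
eef_rot: [-0.007, 1.0, 0.001, -0.001]
wrist_force: [0.4, 0.8, -0.8]
finger_gap: 0.298
```

Emit:
jog_arm([
  {"delta_pos": [0,0,6],"fingers": 10,"roll": 0},
  {"delta_pos": [0,0,8],"fingers": 10,"roll": 0},
  {"delta_pos": [0,0,8],"fingers": 10,"roll": 0},
  {"delta_pos": [0,0,8],"fingers": 10,"roll": 0},
  {"delta_pos": [0,0,8],"fingers": 10,"roll": 0},
  {"delta_pos": [0,0,6],"fingers": 10,"roll": 0},
  {"delta_pos": [0,0,4],"fingers": 10,"roll": 0},
  {"delta_pos": [0,0,0],"fingers": 10,"roll": 0},
  {"delta_pos": [0,0,0],"fingers": 10,"roll": 0},
  {"delta_pos": [0,0,0],"fingers": 10,"roll": 0},
])

```text
time_s: 17.87
tool_pos: [0.5808, -0.0652, 0.0359]
eef_rot: [-0.005, 1.0, -0.0, 0.0]
wrist_force: [0.3, 0.1, -0.7]
finger_gap: 0.294
```

Run:
```python
from h import *
st(); snap("side","s4.png",(150,190,270,280),6)
```

```text
t 17.87 tcp [580.8 -65.2  35.9] F [ 0.3  0.1 -0.7] gap mm 25.6
tool x [-1.    -0.011 -0.001] y [-0.011  1.    -0.   ] z [ 0.001 -0.    -1.   ] q [-0.26  0.38  0.36  1.84 -0.16  0.95  1.75]
```

View pics/s4.png

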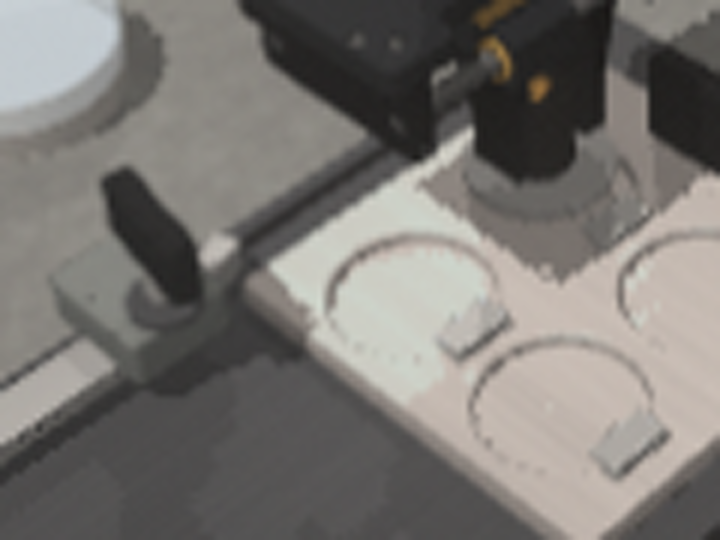

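Emit:
jog_arm([
  {"delta_pos": [0,0,2],"fingers": 10,"roll": 0},
  {"delta_pos": [0,0,2],"fingers": 10,"roll": 0},
  {"delta_pos": [0,0,1],"fingers": 10,"roll": 0},
  {"delta_pos": [0,0,1],"fingers": 10,"roll": 0},
  {"delta_pos": [0,0,1],"fingers": 10,"roll": 0},
  {"delta_pos": [0,0,1],"fingers": 10,"roll": 0},
  {"delta_pos": [0,0,1],"fingers": 10,"roll": 0},
  {"delta_pos": [0,0,0.5],"fingers": 10,"roll": 0},
  {"delta_pos": [0,0,0],"fingers": 10,"roll": 0},
  {"delta_pos": [0,0,0],"fingers": 10,"roll": 0},
])

```text
time_s: 18.75
tool_pos: [0.5807, -0.0651, 0.0273]
eef_rot: [-0.005, 1.0, 0.0, 0.0]
wrist_force: [-5.8, 1.0, 12.6]
finger_gap: 0.295
```

Run:
```python
from h import *
st(); print(manip.observe()["ft_torque"])
```

```text
t 18.75 tcp [580.7 -65.1  27.3] F [-5.8  1.  12.6] gap mm 25.6
tool x [-1.    -0.011 -0.001] y [-0.011  1.     0.   ] z [ 0.001  0.    -1.   ] q [-0.26  0.39  0.35  1.85 -0.17  0.93  1.75]
[0.18311425 1.1629596  0.02876169]
```

Emit:
jog_arm([
  {"delta_pos": [1,0,0],"fingers": 10,"roll": 0},
  {"delta_pos": [1,0,0],"fingers": 10,"roll": 0},
  {"delta_pos": [1,0,0],"fingers": 10,"roll": 0},
  {"delta_pos": [1,0,0],"fingers": 10,"roll": 0},
  {"delta_pos": [1,0,0],"fingers": 10,"roll": 0},
  {"delta_pos": [1,0,0],"fingers": 10,"roll": 0},
  {"delta_pos": [1,0,0],"fingers": 10,"roll": 0},
  {"delta_pos": [1,0,0],"fingers": 10,"roll": 0},
  {"delta_pos": [0,0,0],"fingers": 10,"roll": 0},
  {"delta_pos": [0,0,0],"fingers": 10,"roll": 0},
])

```text
time_s: 19.58
tool_pos: [0.572, -0.0652, 0.0257]
eef_rot: [-0.005, 1.0, -0.0, -0.0]
wrist_force: [-0.3, -0.0, -1.0]
finger_gap: 0.295
```

Run:
```python
from h import *
st(); print(manip.observe()["ft_torque"]);snap("side","s5.png",(180,170,280,245),7)
```

```text
t 19.58 tcp [572.  -65.2  25.7] F [-0.3 -0.  -1. ] gap mm 25.7
tool x [-1.    -0.011  0.001] y [-0.011  1.    -0.   ] z [-0.001 -0.    -1.   ] q [-0.26  0.38  0.36  1.87 -0.16  0.92  1.75]
[-0.02425629  0.05949709 -0.01513767]
```

View pics/s5.png

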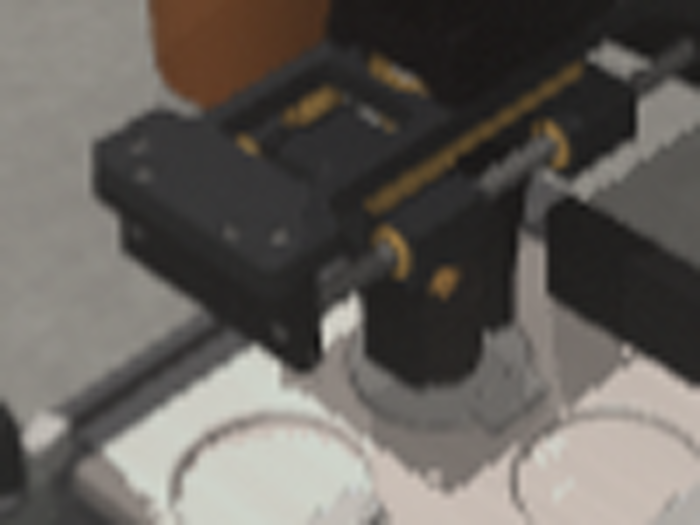

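Emit:
jog_arm([
  {"delta_pos": [0,0,1],"fingers": 10,"roll": 0},
  {"delta_pos": [0,0,1],"fingers": 10,"roll": 0},
  {"delta_pos": [0,0,1],"fingers": 10,"roll": 0},
  {"delta_pos": [0,0,1],"fingers": 10,"roll": 0},
  {"delta_pos": [0,0,0],"fingers": 10,"roll": 0},
  {"delta_pos": [0,0,0],"fingers": 10,"roll": 0},
  {"delta_pos": [0,0,0],"fingers": 10,"roll": 0},
  {"delta_pos": [0,0,0],"fingers": 10,"roll": 0},
  {"delta_pos": [0,0,0],"fingers": 10,"roll": 0},
  {"delta_pos": [0,0,0],"fingers": 10,"roll": 0},
])

```text
time_s: 20.47
tool_pos: [0.5739, -0.0652, 0.0229]
eef_rot: [-0.006, 1.0, -0.0, 0.001]
wrist_force: [3.7, -0.5, 5.4]
finger_gap: 0.296
```

Run:
```python
from h import *
st(); print(manip.observe()["ft_torque"])
```

```text
t 20.47 tcp [573.9 -65.2  22.9] F [ 3.7 -0.5  5.4] gap mm 25.8
tool x [-1.    -0.011 -0.003] y [-0.011  1.    -0.   ] z [ 0.003 -0.    -1.   ] q [-0.26  0.39  0.35  1.87 -0.17  0.91  1.75]
[ 9.84070613e-02 -8.81773740e-01  1.66096436e-04]
```

Emit:
jog_arm([
  {"delta_pos": [0,0,0],"fingers": 44,"roll": 0},
  {"delta_pos": [0,0,0],"fingers": 44,"roll": 0},
  {"delta_pos": [0,0,0],"fingers": 44,"roll": 0},
  {"delta_pos": [0,0,0],"fingers": 44,"roll": 0},
  {"delta_pos": [0,0,0],"fingers": 44,"roll": 0},
  {"delta_pos": [0,0,-8],"fingers": 44,"roll": 0},
  {"delta_pos": [0,0,-20],"fingers": 44,"roll": 0},
  {"delta_pos": [0,0,-20],"fingers": 44,"roll": 0},
  {"delta_pos": [0,0,-20],"fingers": 44,"roll": 0},
  {"delta_pos": [0,0,-17],"fingers": 44,"roll": 0},
])

```text
time_s: 21.3
tool_pos: [0.5726, -0.0654, 0.109]
eef_rot: [-0.005, 1.0, -0.0, 0.0]
wrist_force: [1.9, 0.1, 0.7]
finger_gap: 0.504
```

Emit:
jog_arm([
  {"delta_pos": [10.7,-23.3,0],"fingers": 60,"roll": 0},
  {"delta_pos": [10.7,-23.3,0],"fingers": 60,"roll": 0},
  {"delta_pos": [10.7,-23.3,0],"fingers": 60,"roll": 0},
  {"delta_pos": [10.7,-23.3,0],"fingers": 60,"roll": 0},
  {"delta_pos": [10.7,-23.3,0],"fingers": 60,"roll": 0},
  {"delta_pos": [10.7,-23.3,0],"fingers": 60,"roll": 0},
  {"delta_pos": [10.7,-23.3,0],"fingers": 60,"roll": 0},
  {"delta_pos": [10.7,-23.3,0],"fingers": 60,"roll": 0},
  {"delta_pos": [10.7,-23.3,0],"fingers": 60,"roll": 0},
  {"delta_pos": [10.7,-23.3,0],"fingers": 60,"roll": 0},
])

```text
time_s: 22.13
tool_pos: [0.4673, -0.3004, 0.1078]
eef_rot: [-0.005, 1.0, 0.0, 0.0]
wrist_force: [0.7, 0.5, 0.5]
finger_gap: 0.69
```

Run:
```python
from ov import *
import ov
st()
snap("side","s6.png"); snap("top","t6.png")
S=D((.537,-.1157,.011),[[.036,.05,0]])[0]; B=[.468,-.2992]
print("seat",S)
ov.shapes=lambda **k:[]
ex=[circ(S[0],S[1],.016,.028),circ(S[0],S[1],.05,.013),circ(*B,.005,.028),circ(*B,.039,.013)]
overlay("side","pics/full_s6.png",(0,0,0),(170,170,370,290),4,"ov6s.png",ex)
overlay("top","pics/full_t6.png",(0,0,0),(190,150,290,240),4,"ov6t.png",ex)
o=np.zeros((600,800,3),np.uint8);a=cv2.imread('pics/ov6s.png');b=cv2.imread('pics/ov6t.png')
a=a[:, :]; o[:a.shape[0]]=a
b=b[40:160]; o[480:600,:400]=b; cv2.imwrite('pics/ov6.png',o)
```

```text
t 22.13 tcp [ 467.3 -300.4  107.8] F [0.7 0.5 0.5] gap mm 60.1
tool x [-1.    -0.011 -0.   ] y [-0.011  1.     0.   ] z [ 0.  0. -1.] q [ 0.04  0.25  0.52  1.86 -0.14  1.07  2.2 ]
seat [ 0.57244783 -0.06530703  0.        ]
```

View pics/ov6.png

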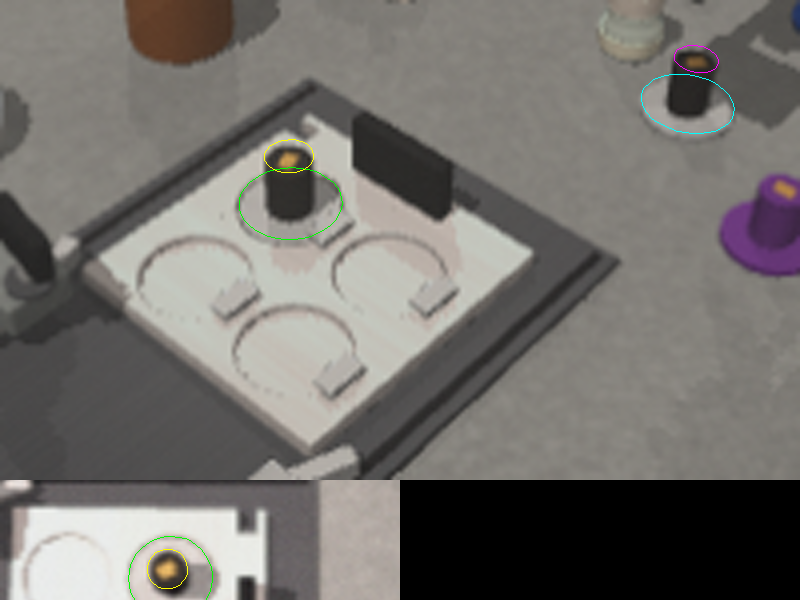

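Emit:
jog_arm([
  {"delta_pos": [-0.5,0.8,12],"fingers": 60,"roll": 0},
  {"delta_pos": [0,0,12],"fingers": 60,"roll": 0},
  {"delta_pos": [0,0,12],"fingers": 60,"roll": 0},
  {"delta_pos": [0,0,12],"fingers": 60,"roll": 0},
  {"delta_pos": [0,0,12],"fingers": 60,"roll": 0},
  {"delta_pos": [0,0,12],"fingers": 60,"roll": 0},
  {"delta_pos": [0,0,10],"fingers": 60,"roll": 0},
  {"delta_pos": [0,0,8],"fingers": 60,"roll": 0},
  {"delta_pos": [0,0,4.5],"fingers": 60,"roll": 0},
  {"delta_pos": [0,0,0],"fingers": 60,"roll": 0},
])

```text
time_s: 23.07
tool_pos: [0.4679, -0.2983, 0.0115]
eef_rot: [-0.005, 1.0, 0.0, -0.001]
wrist_force: [0.9, 0.1, -0.8]
finger_gap: 0.688
```

Emit:
jog_arm([
  {"delta_pos": [0,0,0],"fingers": 10,"roll": 0},
  {"delta_pos": [0,0,0],"fingers": 10,"roll": 0},
  {"delta_pos": [0,0,0],"fingers": 10,"roll": 0},
  {"delta_pos": [0,0,0],"fingers": 10,"roll": 0},
  {"delta_pos": [0,0,0],"fingers": 10,"roll": 0},
  {"delta_pos": [0,0,0],"fingers": 10,"roll": 0},
  {"delta_pos": [0,0,0],"fingers": 10,"roll": 0},
  {"delta_pos": [0,0,0],"fingers": 10,"roll": 0},
  {"delta_pos": [0,0,0],"fingers": 10,"roll": 0},
  {"delta_pos": [0,0,0],"fingers": 10,"roll": 0},
], grip_force=10)

```text
time_s: 23.9
tool_pos: [0.4686, -0.2986, 0.0128]
eef_rot: [-0.005, 1.0, -0.0, 0.0]
wrist_force: [0.2, 0.6, 4.0]
finger_gap: 0.293
```

Run:
```python
from h import *
st()
```

```text
t 23.9 tcp [ 468.6 -298.6   12.8] F [0.2 0.6 4. ] gap mm 25.5
tool x [-1.    -0.011 -0.   ] y [-0.011  1.    -0.   ] z [ 0. -0. -1.] q [ 0.08  0.38  0.48  1.93 -0.22  0.88  2.26]
```

Emit:
jog_arm([
  {"delta_pos": [0,0,-5],"fingers": 10,"roll": 0},
  {"delta_pos": [0,0,-10],"fingers": 10,"roll": 0},
  {"delta_pos": [0,0,-12],"fingers": 10,"roll": 0},
  {"delta_pos": [0,0,-12],"fingers": 10,"roll": 0},
  {"delta_pos": [0,0,-12],"fingers": 10,"roll": 0},
  {"delta_pos": [0,0,-12],"fingers": 10,"roll": 0},
  {"delta_pos": [0,0,-7],"fingers": 10,"roll": 0},
  {"delta_pos": [0,0,0],"fingers": 10,"roll": 0},
  {"delta_pos": [-2,12,0],"fingers": 10,"roll": 0},
  {"delta_pos": [-4,20,0],"fingers": 10,"roll": 0},
])

```text
time_s: 24.73
tool_pos: [0.4732, -0.2682, 0.0826]
eef_rot: [-0.004, 1.0, -0.001, -0.0]
wrist_force: [0.4, 1.0, -1.7]
finger_gap: 0.291
```

Emit:
jog_arm([
  {"delta_pos": [-4,22,0],"fingers": 10,"roll": 0},
  {"delta_pos": [-4,22,0],"fingers": 10,"roll": 0},
  {"delta_pos": [-4,22,0],"fingers": 10,"roll": 0},
  {"delta_pos": [-4,22,0],"fingers": 10,"roll": 0},
  {"delta_pos": [-4,22,0],"fingers": 10,"roll": 0},
  {"delta_pos": [-4,22,0],"fingers": 10,"roll": 0},
  {"delta_pos": [-4,22,0],"fingers": 10,"roll": 0},
  {"delta_pos": [-4,22,0],"fingers": 10,"roll": 0},
  {"delta_pos": [-3,16,0],"fingers": 10,"roll": 0},
  {"delta_pos": [-1.5,8,0],"fingers": 10,"roll": 0},
])

```text
time_s: 25.57
tool_pos: [0.5085, -0.0634, 0.0822]
eef_rot: [-0.007, 1.0, 0.0, -0.0]
wrist_force: [-0.6, -0.5, -0.5]
finger_gap: 0.298
```

Emit:
jog_arm([
  {"delta_pos": [0,0,6],"fingers": 10,"roll": 0},
  {"delta_pos": [0,0,8],"fingers": 10,"roll": 0},
  {"delta_pos": [0,0,8],"fingers": 10,"roll": 0},
  {"delta_pos": [0,0,8],"fingers": 10,"roll": 0},
  {"delta_pos": [0,0,8],"fingers": 10,"roll": 0},
  {"delta_pos": [0,0,6],"fingers": 10,"roll": 0},
  {"delta_pos": [0,0,4],"fingers": 10,"roll": 0},
  {"delta_pos": [0,0,0],"fingers": 10,"roll": 0},
  {"delta_pos": [0,0,0],"fingers": 10,"roll": 0},
  {"delta_pos": [0,0,0],"fingers": 10,"roll": 0},
])

```text
time_s: 26.4
tool_pos: [0.5087, -0.0662, 0.0348]
eef_rot: [-0.005, 1.0, -0.0, 0.0]
wrist_force: [0.2, -0.5, -0.9]
finger_gap: 0.295
```

Run:
```python
from h import *
st()
```

```text
t 26.4 tcp [508.7 -66.2  34.8] F [ 0.2 -0.5 -0.9] gap mm 25.6
tool x [-1.    -0.011 -0.   ] y [-0.011  1.    -0.   ] z [ 0. -0. -1.] q [-0.28  0.25  0.36  2.01 -0.11  0.9   1.72]
```

Lowering, sliding under the lip and levelling, as with the first disc.

Emit:
jog_arm([
  {"delta_pos": [0,0,2],"fingers": 10,"roll": 0},
  {"delta_pos": [0,0,2],"fingers": 10,"roll": 0},
  {"delta_pos": [0,0,1],"fingers": 10,"roll": 0},
  {"delta_pos": [0,0,1],"fingers": 10,"roll": 0},
  {"delta_pos": [0,0,1],"fingers": 10,"roll": 0},
  {"delta_pos": [0,0,1],"fingers": 10,"roll": 0},
  {"delta_pos": [0,0,1],"fingers": 10,"roll": 0},
  {"delta_pos": [0,0,0.5],"fingers": 10,"roll": 0},
  {"delta_pos": [0,0,0],"fingers": 10,"roll": 0},
  {"delta_pos": [0,0,0],"fingers": 10,"roll": 0},
])

```text
time_s: 27.23
tool_pos: [0.5087, -0.0661, 0.0261]
eef_rot: [-0.005, 1.0, 0.0, 0.0]
wrist_force: [-5.5, 0.3, 12.3]
finger_gap: 0.295
```

Emit:
jog_arm([
  {"delta_pos": [1,0,0],"fingers": 10,"roll": 0},
  {"delta_pos": [1,0,0],"fingers": 10,"roll": 0},
  {"delta_pos": [1,0,0],"fingers": 10,"roll": 0},
  {"delta_pos": [1,0,0],"fingers": 10,"roll": 0},
  {"delta_pos": [1,0,0],"fingers": 10,"roll": 0},
  {"delta_pos": [1,0,0],"fingers": 10,"roll": 0},
  {"delta_pos": [1,0,0],"fingers": 10,"roll": 0},
  {"delta_pos": [1,0,0],"fingers": 10,"roll": 0},
  {"delta_pos": [0,0,0],"fingers": 10,"roll": 0},
  {"delta_pos": [0,0,0],"fingers": 10,"roll": 0},
])

```text
time_s: 28.07
tool_pos: [0.502, -0.0661, 0.026]
eef_rot: [-0.006, 1.0, -0.0, 0.002]
wrist_force: [3.8, 0.1, 6.0]
finger_gap: 0.295
```

Emit:
jog_arm([
  {"delta_pos": [0,0,1],"fingers": 10,"roll": 0},
  {"delta_pos": [0,0,1],"fingers": 10,"roll": 0},
  {"delta_pos": [0,0,1],"fingers": 10,"roll": 0},
  {"delta_pos": [0,0,1],"fingers": 10,"roll": 0},
  {"delta_pos": [0,0,0],"fingers": 10,"roll": 0},
  {"delta_pos": [0,0,0],"fingers": 10,"roll": 0},
  {"delta_pos": [0,0,0],"fingers": 10,"roll": 0},
  {"delta_pos": [0,0,0],"fingers": 10,"roll": 0},
  {"delta_pos": [0,0,0],"fingers": 10,"roll": 0},
  {"delta_pos": [0,0,0],"fingers": 10,"roll": 0},
])

```text
time_s: 28.9
tool_pos: [0.503, -0.0662, 0.0226]
eef_rot: [-0.006, 1.0, -0.0, 0.002]
wrist_force: [4.6, -1.0, 10.7]
finger_gap: 0.296
```

Run:
```python
from h import *
st()
```

```text
t 28.9 tcp [503.  -66.2  22.6] F [ 4.6 -1.  10.7] gap mm 25.7
tool x [-1.    -0.011 -0.005] y [-0.011  1.    -0.   ] z [ 0.005  0.    -1.   ] q [-0.28  0.26  0.36  2.04 -0.12  0.86  1.73]
```

Emit:
jog_arm([
  {"delta_pos": [0,0,0],"fingers": 44,"roll": 0},
  {"delta_pos": [0,0,0],"fingers": 44,"roll": 0},
  {"delta_pos": [0,0,0],"fingers": 44,"roll": 0},
  {"delta_pos": [0,0,0],"fingers": 44,"roll": 0},
  {"delta_pos": [0,0,0],"fingers": 44,"roll": 0},
  {"delta_pos": [0,0,-8],"fingers": 44,"roll": 0},
  {"delta_pos": [0,0,-20],"fingers": 44,"roll": 0},
  {"delta_pos": [0,0,-20],"fingers": 44,"roll": 0},
  {"delta_pos": [0,0,-20],"fingers": 44,"roll": 0},
  {"delta_pos": [0,0,-17],"fingers": 44,"roll": 0},
])

```text
time_s: 29.73
tool_pos: [0.5005, -0.0664, 0.1079]
eef_rot: [-0.005, 1.0, -0.0, 0.0]
wrist_force: [0.9, -0.2, -0.3]
finger_gap: 0.505
```

Emit:
jog_arm([
  {"delta_pos": [3,-23,0],"fingers": 36,"roll": 0},
  {"delta_pos": [3,-23,0],"fingers": 36,"roll": 0},
  {"delta_pos": [3,-23,0],"fingers": 36,"roll": 0},
  {"delta_pos": [3,-23,0],"fingers": 36,"roll": 0},
  {"delta_pos": [3,-23,0],"fingers": 36,"roll": 0},
  {"delta_pos": [3,-23,0],"fingers": 36,"roll": 0},
  {"delta_pos": [3,-23,0],"fingers": 36,"roll": 0},
  {"delta_pos": [3,-23,0],"fingers": 36,"roll": 0},
  {"delta_pos": [3,-23,0],"fingers": 36,"roll": 0},
  {"delta_pos": [0,0,0],"fingers": 36,"roll": 0},
])

```text
time_s: 30.57
tool_pos: [0.4741, -0.2785, 0.1069]
eef_rot: [-0.003, 1.0, -0.001, 0.0]
wrist_force: [0.0, -0.4, -0.2]
finger_gap: 0.417
```

Run:
```python
from ov import *
import ov
st()
snap("side","s7.png"); snap("top","t7.png")
ov.shapes=lambda **k:[]
P=(.537,-.1157,.011)
ex=[]
for x in(.036,-.036):
    S=D(P,[[x,.05,0]])[0]; ex+=[circ(S[0],S[1],.016,.028),circ(S[0],S[1],.05,.013)]
overlay("side","pics/full_s7.png",(0,0,0),(190,175,310,265),5,"a.png",ex)
overlay("top","pics/full_t7.png",(0,0,0),(215,160,270,240),5,"b.png",ex)
a=cv2.imread('pics/a.png');b=cv2.imread('pics/b.png')
o=np.zeros((450,800,3),np.uint8);o[:,:600]=a[:450];b=cv2.resize(b,None,fx=.72,fy=.72);o[:b.shape[0],600:600+b.shape[1]]=b; cv2.imwrite('pics/ov7.png',o)
```

```text
t 30.57 tcp [ 474.1 -278.5  106.9] F [ 0.  -0.4 -0.2] gap mm 36.3
tool x [-1.    -0.006 -0.   ] y [-0.006  1.    -0.002] z [ 0.    -0.002 -1.   ] q [-0.01  0.24  0.53  1.87 -0.14  1.06  2.15]
```

View pics/ov7.png

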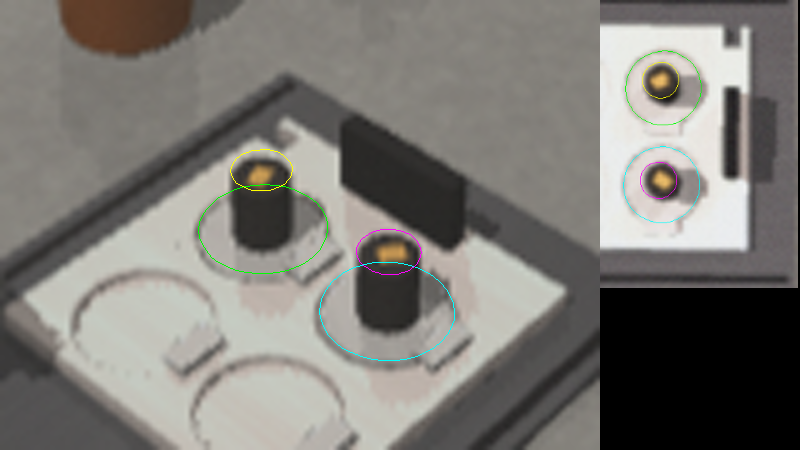

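Emit:
jog_arm([
  {"delta_pos": [-3,23,0],"fingers": 44,"roll": 0},
  {"delta_pos": [-3,23,0],"fingers": 44,"roll": 0},
  {"delta_pos": [-3,23,0],"fingers": 44,"roll": 0},
  {"delta_pos": [-3,23,0],"fingers": 44,"roll": 0},
  {"delta_pos": [-3,23,0],"fingers": 44,"roll": 0},
  {"delta_pos": [-3,23,0],"fingers": 44,"roll": 0},
  {"delta_pos": [-3,23,0],"fingers": 44,"roll": 0},
  {"delta_pos": [-3,23,0],"fingers": 44,"roll": 0},
  {"delta_pos": [-3,23,0],"fingers": 44,"roll": 0},
  {"delta_pos": [0,0,0],"fingers": 44,"roll": 0},
])

```text
time_s: 31.5
tool_pos: [0.5008, -0.0598, 0.1063]
eef_rot: [-0.009, 1.0, 0.001, 0.0]
wrist_force: [-0.1, 0.3, 0.2]
finger_gap: 0.507
```

Emit:
jog_arm([
  {"delta_pos": [-1,0,8],"fingers": 44,"roll": 0},
  {"delta_pos": [0,0,12],"fingers": 44,"roll": 0},
  {"delta_pos": [0,0,12],"fingers": 44,"roll": 0},
  {"delta_pos": [0,0,12],"fingers": 44,"roll": 0},
  {"delta_pos": [0,0,12],"fingers": 44,"roll": 0},
  {"delta_pos": [0,0,10],"fingers": 44,"roll": 0},
  {"delta_pos": [0,0,8],"fingers": 44,"roll": 0},
  {"delta_pos": [0,0,6],"fingers": 44,"roll": 0},
  {"delta_pos": [0,0,4],"fingers": 44,"roll": 0},
  {"delta_pos": [0,0,0],"fingers": 44,"roll": 0},
])

```text
time_s: 32.33
tool_pos: [0.501, -0.0663, 0.0214]
eef_rot: [-0.005, 1.0, -0.0, -0.001]
wrist_force: [-0.0, 0.1, -0.6]
finger_gap: 0.508
```

Emit:
jog_arm([
  {"delta_pos": [0,0,0],"fingers": 10,"roll": 0},
  {"delta_pos": [0,0,0],"fingers": 10,"roll": 0},
  {"delta_pos": [0,0,0],"fingers": 10,"roll": 0},
  {"delta_pos": [0,0,0],"fingers": 10,"roll": 0},
  {"delta_pos": [0,0,0],"fingers": 10,"roll": 0},
  {"delta_pos": [0,0,0],"fingers": 10,"roll": 0},
  {"delta_pos": [0,0,0],"fingers": 10,"roll": 0},
  {"delta_pos": [0,0,0],"fingers": 10,"roll": 0},
  {"delta_pos": [0,0,0],"fingers": 10,"roll": 0},
  {"delta_pos": [0,0,0],"fingers": 10,"roll": 0},
], grip_force=6)

```text
time_s: 33.17
tool_pos: [0.5018, -0.0662, 0.0225]
eef_rot: [-0.005, 1.0, -0.0, 0.0]
wrist_force: [-0.4, -1.1, 5.7]
finger_gap: 0.295
```

Emit:
jog_arm([
  {"delta_pos": [1,0,0],"fingers": 10,"roll": 0},
  {"delta_pos": [1,0,0],"fingers": 10,"roll": 0},
  {"delta_pos": [1,0,0],"fingers": 10,"roll": 0},
  {"delta_pos": [1,0,0],"fingers": 10,"roll": 0},
  {"delta_pos": [0,0,0],"fingers": 10,"roll": 0},
  {"delta_pos": [0,0,1],"fingers": 10,"roll": 0},
  {"delta_pos": [0,0,1],"fingers": 10,"roll": 0},
  {"delta_pos": [0,0,1],"fingers": 10,"roll": 0},
  {"delta_pos": [0,0,0],"fingers": 10,"roll": 0},
  {"delta_pos": [0,0,0],"fingers": 10,"roll": 0},
])

```text
time_s: 34.0
tool_pos: [0.4982, -0.0661, 0.0196]
eef_rot: [-0.005, 1.0, 0.0, 0.001]
wrist_force: [1.7, 0.6, 6.2]
finger_gap: 0.297
```

Run:
```python
from h import *
st()
```

```text
t 34.0 tcp [498.2 -66.1  19.6] F [1.7 0.6 6.2] gap mm 25.8
tool x [-1.    -0.011 -0.002] y [-0.011  1.     0.   ] z [ 0.002  0.    -1.   ] q [-0.29  0.26  0.37  2.05 -0.12  0.86  1.73]
```

Emit:
jog_arm([
  {"delta_pos": [0,0,0],"fingers": 44,"roll": 0},
  {"delta_pos": [0,0,0],"fingers": 44,"roll": 0},
  {"delta_pos": [0,0,0],"fingers": 44,"roll": 0},
  {"delta_pos": [0,0,0],"fingers": 44,"roll": 0},
  {"delta_pos": [0,0,-10],"fingers": 44,"roll": 0},
  {"delta_pos": [0,0,-15],"fingers": 44,"roll": 0},
  {"delta_pos": [0,0,-16],"fingers": 44,"roll": 0},
  {"delta_pos": [-2,0,0],"fingers": 0,"roll": 0},
  {"delta_pos": [0,0,0],"fingers": 0,"roll": 0},
  {"delta_pos": [0,0,0],"fingers": 0,"roll": 0},
])

```text
time_s: 34.83
tool_pos: [0.4993, -0.0661, 0.0599]
eef_rot: [-0.006, 1.0, 0.0, -0.0]
wrist_force: [-1.0, -0.2, 0.1]
finger_gap: 0.358
```

Emit:
jog_arm([
  {"delta_pos": [0,0,0],"fingers": 0,"roll": 0},
  {"delta_pos": [0,0,0],"fingers": 0,"roll": 0},
  {"delta_pos": [0,0,2],"fingers": 0,"roll": 0},
  {"delta_pos": [0,0,2],"fingers": 0,"roll": 0},
  {"delta_pos": [0,0,2],"fingers": 0,"roll": 0},
  {"delta_pos": [0,0,2],"fingers": 0,"roll": 0},
  {"delta_pos": [0,0,2],"fingers": 0,"roll": 0},
  {"delta_pos": [0,0,1],"fingers": 0,"roll": 0},
  {"delta_pos": [0,0,0],"fingers": 0,"roll": 0},
  {"delta_pos": [0,0,0],"fingers": 0,"roll": 0},
])

```text
time_s: 35.67
tool_pos: [0.4993, -0.0662, 0.0504]
eef_rot: [-0.005, 1.0, 0.0, -0.0]
wrist_force: [-8.9, 0.7, 21.4]
finger_gap: 0.008
```

Run:
```python
from h import *
st()
```

```text
t 35.67 tcp [499.3 -66.2  50.4] F [-8.9  0.7 21.4] gap mm 0.7
tool x [-1.    -0.011  0.   ] y [-0.011  1.     0.001] z [-0.     0.001 -1.   ] q [-0.3   0.21  0.38  2.02 -0.1   0.92  1.71]
```

Emit:
jog_arm([
  {"delta_pos": [0,0,-5],"fingers": 0,"roll": 0},
  {"delta_pos": [0,0,-6],"fingers": 0,"roll": 0},
  {"delta_pos": [-12,0,0],"fingers": 0,"roll": 0},
  {"delta_pos": [-12,0,0],"fingers": 0,"roll": 0},
  {"delta_pos": [-12,0,0],"fingers": 0,"roll": 0},
  {"delta_pos": [-12,0,0],"fingers": 0,"roll": 0},
  {"delta_pos": [-12,0,0],"fingers": 0,"roll": 0},
  {"delta_pos": [-12,0,0],"fingers": 0,"roll": 0},
  {"delta_pos": [0,0,0],"fingers": 0,"roll": 0},
  {"delta_pos": [0,0,0],"fingers": 0,"roll": 0},
])

```text
time_s: 36.5
tool_pos: [0.5714, -0.0654, 0.0598]
eef_rot: [-0.006, 1.0, -0.0, -0.0]
wrist_force: [-1.0, -0.1, 0.0]
finger_gap: 0.004
```

Emit:
jog_arm([
  {"delta_pos": [0,0,0],"fingers": 0,"roll": 0},
  {"delta_pos": [0,0,0],"fingers": 0,"roll": 0},
  {"delta_pos": [0,0,2],"fingers": 0,"roll": 0},
  {"delta_pos": [0,0,2],"fingers": 0,"roll": 0},
  {"delta_pos": [0,0,2],"fingers": 0,"roll": 0},
  {"delta_pos": [0,0,2],"fingers": 0,"roll": 0},
  {"delta_pos": [0,0,2],"fingers": 0,"roll": 0},
  {"delta_pos": [0,0,1],"fingers": 0,"roll": 0},
  {"delta_pos": [0,0,0],"fingers": 0,"roll": 0},
  {"delta_pos": [0,0,0],"fingers": 0,"roll": 0},
])

```text
time_s: 37.33
tool_pos: [0.5714, -0.0654, 0.0504]
eef_rot: [-0.005, 1.0, 0.0, -0.0]
wrist_force: [-8.0, 1.0, 18.0]
finger_gap: 0.005
```

Run:
```python
from h import *
st()
```

```text
t 37.33 tcp [571.4 -65.4  50.4] F [-8.  1. 18.] gap mm 0.4
tool x [-1.    -0.011  0.   ] y [-0.011  1.     0.001] z [-0.     0.001 -1.   ] q [-0.27  0.35  0.37  1.85 -0.15  0.97  1.74]
```

Emit:
jog_arm([
  {"delta_pos": [0,0,-10],"fingers": 0,"roll": 0},
  {"delta_pos": [0,0,-18],"fingers": 0,"roll": 0},
  {"delta_pos": [0,0,-18],"fingers": 36,"roll": 0},
  {"delta_pos": [7,-10,0],"fingers": 36,"roll": 0},
  {"delta_pos": [7,-10,0],"fingers": 36,"roll": 0},
  {"delta_pos": [7,-10,0],"fingers": 36,"roll": 0},
  {"delta_pos": [7,-10,0],"fingers": 36,"roll": 0},
  {"delta_pos": [7,-10,0],"fingers": 36,"roll": 0},
  {"delta_pos": [0,0,0],"fingers": 36,"roll": 0},
  {"delta_pos": [0,0,0],"fingers": 36,"roll": 0},
])

```text
time_s: 38.17
tool_pos: [0.5364, -0.1166, 0.0948]
eef_rot: [-0.005, 1.0, 0.0, -0.0]
wrist_force: [0.7, 0.4, -0.1]
finger_gap: 0.402
```

Run:
```python
from h import *
st()
```

```text
t 38.17 tcp [ 536.4 -116.6   94.8] F [ 0.7  0.4 -0.1] gap mm 35.0
tool x [-1.    -0.009  0.   ] y [-0.009  1.     0.   ] z [-0.  0. -1.] q [-0.23  0.24  0.41  1.88 -0.11  1.04  1.81]
```

Emit:
jog_arm([
  {"delta_pos": [-0.5,1,12],"fingers": 36,"roll": 0},
  {"delta_pos": [0,0,12],"fingers": 36,"roll": 0},
  {"delta_pos": [0,0,12],"fingers": 36,"roll": 0},
  {"delta_pos": [0,0,12],"fingers": 36,"roll": 0},
  {"delta_pos": [0,0,12],"fingers": 36,"roll": 0},
  {"delta_pos": [0,0,9],"fingers": 36,"roll": 0},
  {"delta_pos": [0,0,0],"fingers": 36,"roll": 0},
  {"delta_pos": [0,0,0],"fingers": 0,"roll": 0},
  {"delta_pos": [0,0,0],"fingers": 0,"roll": 0},
  {"delta_pos": [0,0,0],"fingers": 0,"roll": 0},
], grip_force=20)

```text
time_s: 39.0
tool_pos: [0.5381, -0.1149, 0.0268]
eef_rot: [-0.005, 1.0, -0.0, 0.001]
wrist_force: [-0.2, -0.7, -0.2]
finger_gap: 0.269
```

Emit:
jog_arm([
  {"delta_pos": [0,0,0],"fingers": 0,"roll": 0},
  {"delta_pos": [0,0,0],"fingers": 0,"roll": 0},
  {"delta_pos": [0,0,0],"fingers": 0,"roll": 0},
  {"delta_pos": [0,0,0],"fingers": 0,"roll": 0},
  {"delta_pos": [0,2,0],"fingers": 0,"roll": 0},
  {"delta_pos": [0,4,0],"fingers": 0,"roll": 0},
  {"delta_pos": [0,6,0],"fingers": 0,"roll": 0},
  {"delta_pos": [0,6,0],"fingers": 0,"roll": 0},
  {"delta_pos": [0,6,0],"fingers": 0,"roll": 0},
  {"delta_pos": [0,6,0],"fingers": 0,"roll": 0},
])

```text
time_s: 39.83
tool_pos: [0.5377, -0.0866, 0.0267]
eef_rot: [-0.005, 1.0, -0.001, 0.001]
wrist_force: [-0.7, -7.8, 4.7]
finger_gap: 0.13
```

Emit:
jog_arm([
  {"delta_pos": [0,6,0],"fingers": 0,"roll": 0},
  {"delta_pos": [0,6,0],"fingers": 0,"roll": 0},
  {"delta_pos": [0,6,0],"fingers": 0,"roll": 0},
  {"delta_pos": [0,6,0],"fingers": 0,"roll": 0},
  {"delta_pos": [0,6,0],"fingers": 0,"roll": 0},
  {"delta_pos": [0,6,0],"fingers": 0,"roll": 0},
  {"delta_pos": [0,6,0],"fingers": 0,"roll": 0},
  {"delta_pos": [0,6,0],"fingers": 0,"roll": 0},
  {"delta_pos": [0,6,0],"fingers": 0,"roll": 0},
  {"delta_pos": [0,6,0],"fingers": 0,"roll": 0},
])

```text
time_s: 40.67
tool_pos: [0.537, -0.0266, 0.0266]
eef_rot: [-0.005, 1.0, -0.001, 0.001]
wrist_force: [-0.5, -8.0, 4.4]
finger_gap: 0.138
```

Run:
```python
from h import *
st()
```

```text
t 40.67 tcp [537.  -26.6  26.6] F [-0.5 -8.   4.4] gap mm 12.0
tool x [-1.    -0.009 -0.001] y [-0.009  1.    -0.002] z [ 0.001 -0.002 -1.   ] q [-0.34  0.31  0.36  1.96 -0.13  0.89  1.66]
```

Emit:
jog_arm([
  {"delta_pos": [0,6,0],"fingers": 0,"roll": 0},
  {"delta_pos": [0,6,0],"fingers": 0,"roll": 0},
  {"delta_pos": [0,6,0],"fingers": 0,"roll": 0},
  {"delta_pos": [0,6,0],"fingers": 0,"roll": 0},
  {"delta_pos": [0,6,0],"fingers": 0,"roll": 0},
  {"delta_pos": [0,6,0],"fingers": 0,"roll": 0},
  {"delta_pos": [0,6,0],"fingers": 0,"roll": 0},
  {"delta_pos": [0,6,0],"fingers": 0,"roll": 0},
  {"delta_pos": [0,6,0],"fingers": 0,"roll": 0},
  {"delta_pos": [0,6,0],"fingers": 0,"roll": 0},
])

```text
time_s: 41.5
tool_pos: [0.5364, 0.0332, 0.0267]
eef_rot: [-0.005, 1.0, -0.001, 0.001]
wrist_force: [-0.6, -9.0, 6.6]
finger_gap: 0.14
```

Emit:
jog_arm([
  {"delta_pos": [0,6,0],"fingers": 0,"roll": 0},
  {"delta_pos": [0,6,0],"fingers": 0,"roll": 0},
  {"delta_pos": [0,6,0],"fingers": 0,"roll": 0},
  {"delta_pos": [0,6,0],"fingers": 0,"roll": 0},
  {"delta_pos": [0,6,0],"fingers": 0,"roll": 0},
  {"delta_pos": [0,5,0],"fingers": 0,"roll": 0},
  {"delta_pos": [0,3,0],"fingers": 0,"roll": 0},
  {"delta_pos": [0,2,0],"fingers": 0,"roll": 0},
  {"delta_pos": [0,1,0],"fingers": 0,"roll": 0},
  {"delta_pos": [0,0,0],"fingers": 0,"roll": 0},
])

```text
time_s: 42.33
tool_pos: [0.5361, 0.0743, 0.0267]
eef_rot: [-0.005, 1.0, -0.001, 0.001]
wrist_force: [-0.2, -7.3, 6.3]
finger_gap: 0.136
```

Run:
```python
from h import *
st()
```

```text
t 42.33 tcp [536.1  74.3  26.7] F [-0.2 -7.3  6.3] gap mm 11.8
tool x [-1.    -0.009 -0.001] y [-0.009  1.    -0.002] z [ 0.001 -0.002 -1.   ] q [-0.49  0.31  0.31  1.95 -0.12  0.9   1.46]
```

Nearly home (start was y = 75.1 mm). Now a gentle push against the stop.

Emit:
jog_arm([
  {"delta_pos": [0,1,0],"fingers": 0,"roll": 0},
  {"delta_pos": [0,1,0],"fingers": 0,"roll": 0},
  {"delta_pos": [0,1,0],"fingers": 0,"roll": 0},
  {"delta_pos": [0,0,0],"fingers": 0,"roll": 0},
  {"delta_pos": [0,0,0],"fingers": 0,"roll": 0},
  {"delta_pos": [0,0,0],"fingers": 0,"roll": 0},
  {"delta_pos": [0,0,0],"fingers": 0,"roll": 0},
  {"delta_pos": [0,0,0],"fingers": 0,"roll": 0},
  {"delta_pos": [0,0,0],"fingers": 0,"roll": 0},
  {"delta_pos": [0,0,0],"fingers": 0,"roll": 0},
])

```text
time_s: 43.17
tool_pos: [0.536, 0.0767, 0.0267]
eef_rot: [-0.004, 1.0, -0.001, 0.001]
wrist_force: [0.2, -10.1, 7.1]
finger_gap: 0.136
```

Run:
```python
from h import *
st()
```

```text
t 43.17 tcp [536.   76.7  26.7] F [  0.2 -10.1   7.1] gap mm 11.8
tool x [-1.    -0.009 -0.001] y [-0.009  1.    -0.002] z [ 0.001 -0.002 -1.   ] q [-0.49  0.31  0.31  1.95 -0.12  0.9   1.45]
```

Emit:
jog_arm([
  {"delta_pos": [0,1,0],"fingers": 0,"roll": 0},
  {"delta_pos": [0,1,0],"fingers": 0,"roll": 0},
  {"delta_pos": [0,1,0],"fingers": 0,"roll": 0},
  {"delta_pos": [0,0,0],"fingers": 0,"roll": 0},
  {"delta_pos": [0,0,0],"fingers": 0,"roll": 0},
  {"delta_pos": [0,0,0],"fingers": 0,"roll": 0},
  {"delta_pos": [0,0,0],"fingers": 0,"roll": 0},
  {"delta_pos": [0,0,0],"fingers": 0,"roll": 0},
  {"delta_pos": [0,0,0],"fingers": 0,"roll": 0},
  {"delta_pos": [0,0,0],"fingers": 0,"roll": 0},
])

```text
time_s: 44.0
tool_pos: [0.5363, 0.0768, 0.0266]
eef_rot: [-0.003, 1.0, -0.002, 0.001]
wrist_force: [1.2, -18.0, 8.5]
finger_gap: 0.137
```

Run:
```python
from h import *
st()
```

```text
t 44.0 tcp [536.3  76.8  26.6] F [  1.2 -18.    8.5] gap mm 11.9
tool x [-1.    -0.007 -0.001] y [-0.007  1.    -0.005] z [ 0.001 -0.005 -1.   ] q [-0.5   0.31  0.31  1.95 -0.11  0.9   1.45]
```

Emit:
jog_arm([
  {"delta_pos": [0,-1.5,0],"fingers": 0,"roll": 0},
  {"delta_pos": [0,-1.5,0],"fingers": 36,"roll": 0},
  {"delta_pos": [0,-1,0],"fingers": 36,"roll": 0},
  {"delta_pos": [0,0,0],"fingers": 36,"roll": 0},
  {"delta_pos": [0,0,0],"fingers": 36,"roll": 0},
  {"delta_pos": [0,0,-10],"fingers": 36,"roll": 0},
  {"delta_pos": [0,0,-20],"fingers": 36,"roll": 0},
  {"delta_pos": [0,0,-20],"fingers": 36,"roll": 0},
  {"delta_pos": [0,0,-20],"fingers": 36,"roll": 0},
  {"delta_pos": [0,0,-15],"fingers": 36,"roll": 0},
])

```text
time_s: 44.83
tool_pos: [0.5358, 0.0786, 0.1134]
eef_rot: [-0.006, 1.0, 0.0, 0.001]
wrist_force: [0.1, 0.7, -0.0]
finger_gap: 0.411
```

Emit:
jog_arm([
  {"delta_pos": [-12.2,0,0],"fingers": 36,"roll": 0},
  {"delta_pos": [-12.2,0,0],"fingers": 36,"roll": 0},
  {"delta_pos": [-12.2,0,0],"fingers": 36,"roll": 0},
  {"delta_pos": [-12.2,0,0],"fingers": 36,"roll": 0},
  {"delta_pos": [-12.2,0,0],"fingers": 36,"roll": 0},
  {"delta_pos": [-12.2,0,0],"fingers": 36,"roll": 0},
  {"delta_pos": [0,0,0],"fingers": 36,"roll": 4.4},
  {"delta_pos": [0,0,0],"fingers": 36,"roll": 4.4},
  {"delta_pos": [0,0,0],"fingers": 36,"roll": 0},
  {"delta_pos": [0,0,0],"fingers": 36,"roll": 0},
])

```text
time_s: 45.67
tool_pos: [0.6085, 0.0794, 0.1115]
eef_rot: [0.07, 0.998, 0.0, 0.0]
wrist_force: [-0.5, 0.3, 1.0]
finger_gap: 0.413
```

Run:
```python
from h import *
st()
```

```text
t 45.67 tcp [608.5  79.4 111.5] F [-0.5  0.3  1. ] gap mm 35.9
tool x [-0.99   0.139 -0.   ] y [0.139 0.99  0.   ] z [ 0.  0. -1.] q [-0.49  0.35  0.36  1.71 -0.13  1.11  1.34]
```

Emit:
jog_arm([
  {"delta_pos": [-1.7,-1.1,0],"fingers": 36,"roll": 0},
  {"delta_pos": [0,0,12],"fingers": 36,"roll": 0},
  {"delta_pos": [0,0,12],"fingers": 36,"roll": 0},
  {"delta_pos": [0,0,12],"fingers": 36,"roll": 0},
  {"delta_pos": [0,0,10],"fingers": 36,"roll": 0},
  {"delta_pos": [0,0,5.5],"fingers": 36,"roll": 0},
  {"delta_pos": [0,0,0],"fingers": 36,"roll": 0},
  {"delta_pos": [0,0,0],"fingers": 0,"roll": 0},
  {"delta_pos": [0,0,0],"fingers": 0,"roll": 0},
  {"delta_pos": [0,0,0],"fingers": 0,"roll": 0},
], grip_force=40)

```text
time_s: 46.5
tool_pos: [0.6106, 0.0777, 0.0602]
eef_rot: [0.071, 0.997, 0.0, 0.001]
wrist_force: [-0.5, -0.2, -0.3]
finger_gap: 0.268
```

Emit:
jog_arm([
  {"delta_pos": [0,0,0],"fingers": 0,"roll": 0},
  {"delta_pos": [0,0,0],"fingers": 0,"roll": 0},
  {"delta_pos": [0,0,0],"fingers": 0,"roll": 0},
  {"delta_pos": [0,0,2],"fingers": 0,"roll": 0},
  {"delta_pos": [0,0,2],"fingers": 0,"roll": 0},
  {"delta_pos": [0,0,2],"fingers": 0,"roll": 0},
  {"delta_pos": [0,0,2],"fingers": 0,"roll": 0},
  {"delta_pos": [0,0,2],"fingers": 0,"roll": 0},
  {"delta_pos": [0,0,1],"fingers": 0,"roll": 0},
  {"delta_pos": [0,0,0],"fingers": 0,"roll": 0},
])

```text
time_s: 47.33
tool_pos: [0.6106, 0.0781, 0.05]
eef_rot: [0.071, 0.997, 0.0, 0.001]
wrist_force: [-3.7, 0.3, 12.5]
finger_gap: 0.14
```

Run:
```python
from h import *
st()
```

```text
t 47.33 tcp [610.6  78.1  50. ] F [-3.7  0.3 12.5] gap mm 12.1
tool x [-0.99   0.142 -0.001] y [0.142 0.99  0.001] z [ 0.001  0.001 -1.   ] q [-0.47  0.42  0.34  1.75 -0.16  1.    1.36]
```

Emit:
jog_arm([
  {"delta_pos": [0,0,0],"fingers": 0,"roll": 6.8},
  {"delta_pos": [0,0,0],"fingers": 0,"roll": 6.8},
  {"delta_pos": [0,0,0],"fingers": 0,"roll": 6.8},
  {"delta_pos": [0,0,0],"fingers": 0,"roll": 6.8},
  {"delta_pos": [0,0,0],"fingers": 0,"roll": 6.8},
  {"delta_pos": [0,0,0],"fingers": 0,"roll": 6.8},
  {"delta_pos": [0,0,0],"fingers": 0,"roll": 6.8},
  {"delta_pos": [0,0,0],"fingers": 0,"roll": 6.8},
  {"delta_pos": [0,0,0],"fingers": 0,"roll": 6.8},
  {"delta_pos": [0,0,0],"fingers": 0,"roll": 6.8},
])

```text
time_s: 48.17
tool_pos: [0.6107, 0.0781, 0.05]
eef_rot: [0.619, 0.785, 0.001, 0.0]
wrist_force: [-4.1, 1.8, 11.5]
finger_gap: 0.136
```

Emit:
jog_arm([
  {"delta_pos": [0,0,0],"fingers": 0,"roll": 6.8},
  {"delta_pos": [0,0,0],"fingers": 0,"roll": 6.8},
  {"delta_pos": [0,0,0],"fingers": 0,"roll": 6.8},
  {"delta_pos": [0,0,0],"fingers": 0,"roll": 6.8},
  {"delta_pos": [0,0,0],"fingers": 0,"roll": 6.8},
  {"delta_pos": [0,0,0],"fingers": 0,"roll": 6.8},
  {"delta_pos": [0,0,0],"fingers": 0,"roll": 6.8},
  {"delta_pos": [0,0,0],"fingers": 0,"roll": 6.8},
  {"delta_pos": [0,0,0],"fingers": 0,"roll": 6.8},
  {"delta_pos": [0,0,0],"fingers": 0,"roll": 4},
])

```text
time_s: 49.0
tool_pos: [0.6108, 0.0781, 0.05]
eef_rot: [0.945, 0.328, 0.001, -0.0]
wrist_force: [-4.2, 1.9, 13.9]
finger_gap: 0.133
```

Run:
```python
from h import *
st(); print(manip.observe()["ft_torque"])
```

```text
t 49.0 tcp [610.8  78.1  50. ] F [-4.2  1.9 13.9] gap mm 11.6
tool x [0.785 0.619 0.002] y [ 0.619 -0.785 -0.   ] z [ 0.001  0.001 -1.   ] q [-0.84  0.53  0.83  1.77 -0.45  1.04 -0.74]
[0.28655042 1.03238706 0.07452645]
```

Emit:
jog_arm([
  {"delta_pos": [0,0,0],"fingers": 0,"roll": 0},
  {"delta_pos": [0,0,0],"fingers": 36,"roll": 0},
  {"delta_pos": [0,0,0],"fingers": 36,"roll": 0},
  {"delta_pos": [0,0,0],"fingers": 36,"roll": 0},
  {"delta_pos": [0,0,0],"fingers": 36,"roll": 0},
  {"delta_pos": [0,0,-15],"fingers": 36,"roll": 0},
  {"delta_pos": [0,0,-25],"fingers": 36,"roll": 0},
  {"delta_pos": [0,0,-25],"fingers": 36,"roll": 0},
  {"delta_pos": [0,0,-25],"fingers": 36,"roll": 0},
  {"delta_pos": [0,0,-20],"fingers": 36,"roll": 0},
])

```text
time_s: 49.83
tool_pos: [0.6105, 0.0772, 0.1615]
eef_rot: [0.944, 0.33, 0.001, 0.0]
wrist_force: [0.1, -0.3, -0.2]
finger_gap: 0.415
```

Emit:
jog_arm([
  {"delta_pos": [-10,18,0],"fingers": 36,"roll": 0},
  {"delta_pos": [-12,18,0],"fingers": 36,"roll": 0},
  {"delta_pos": [-12,18,0],"fingers": 36,"roll": 0},
  {"delta_pos": [-12,18,0],"fingers": 36,"roll": 0},
  {"delta_pos": [-12,18,0],"fingers": 36,"roll": 0},
  {"delta_pos": [-12,18,0],"fingers": 36,"roll": 0},
  {"delta_pos": [-12,18,0],"fingers": 36,"roll": 0},
  {"delta_pos": [-12,18,0],"fingers": 36,"roll": 0},
  {"delta_pos": [0,0,0],"fingers": 36,"roll": 0},
  {"delta_pos": [0,0,0],"fingers": 36,"roll": 0},
])

```text
time_s: 50.67
tool_pos: [0.6263, -0.0954, 0.1596]
eef_rot: [0.944, 0.329, 0.0, 0.0]
wrist_force: [1.5, 1.1, -0.3]
finger_gap: 0.417
```

Run:
```python
from ov import *
import ov
st()
snap("side","s8.png"); snap("top","t8.png")
ov.shapes=lambda **k:[]
P=(.536,.0768,.011); ex=[]
for x in(.036,-.036):
    S=D(P,[[x,.05,0]])[0]; ex+=[circ(S[0],S[1],.016,.028),circ(S[0],S[1],.05,.013)]
ex.append(circ(.61,.0781,.076,.023))
overlay("side","pics/full_s8.png",(0,0,0),(130,205,250,325),4,"a.png",ex)
overlay("top","pics/full_t8.png",(0,0,0),(120,150,195,240),4,"b.png",ex)
a=cv2.imread('pics/a.png');b=cv2.imread('pics/b.png')
o=np.zeros((480,800,3),np.uint8);o[:,:480]=a;o[:b.shape[0],490:490+b.shape[1]]=b; cv2.imwrite('pics/ov8.png',o)
```

```text
t 50.67 tcp [626.3 -95.4 159.6] F [ 1.5  1.1 -0.3] gap mm 36.3
tool x [0.783 0.622 0.   ] y [ 0.622 -0.783  0.001] z [ 0.001 -0.001 -1.   ] q [-0.61  0.46  0.92  1.62 -0.39  1.25 -0.51]
```

View pics/ov8.png

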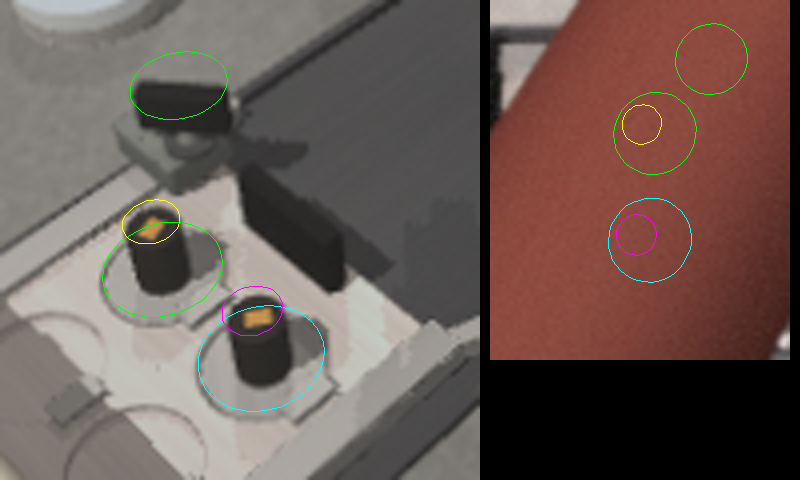

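Run:
```python
from h import *
from scipy.optimize import minimize
def sil(n,x,y,z0,z1,tx,ty,shape,S=8,crop=None):
    a=np.linspace(0,2*np.pi,48); r=.013; P=[]
    for h in(0,z1-z0): P.append(np.c_[r*np.cos(a),r*np.sin(a),0*a+h])
    P=R.from_euler('xy',[tx,ty]).apply(np.vstack(P))+[x,y,z0]
    uv=(proj(n,P)-crop[:2]+.5)*S
    m=np.zeros(((crop[3]-crop[1])*S,(crop[2]-crop[0])*S),np.float32)
    cv2.fillConvexPoly(m,cv2.convexHull(np.round(uv).astype(np.int32)),1.)
    return cv2.resize(m,None,fx=1/S,fy=1/S,interpolation=cv2.INTER_AREA)
def fit(f,n,x,y,z0,name):
    im=cv2.imread(f).astype(np.float32); c=proj(n,[[x,y,z0+.017]])[0].round().astype(int); crop=[c[0]-13,c[1]-16,c[0]+13,c[1]+16]
    g=im[crop[1]:crop[3],crop[0]:crop[2]]
    orange=(g[...,2]-g[...,0])>40; v=g.max(2)
    d=np.clip((95-v)/55,0,1); d[orange]=1
    w=cv2.dilate((sil(n,x,y,z0,z0+.034,0,0,None,crop=crop)>.02).astype(np.uint8),np.ones((5,5)))
    cost=lambda p:(((sil(n,x+p[0]/1e3,y+p[1]/1e3,z0,z0+.034,p[2]/20,p[3]/20,None,crop=crop)-d)*w)**2).sum()
    best=min((minimize(cost,[a,b,0,t],method='Nelder-Mead',options=dict(xatol=.02,fatol=.01,initial_simplex=np.array([a,b,0,t])+np.vstack([np.zeros(4),np.eye(4)*1.5]))) for a in(-2,2) for b in(-2,2) for t in(0,)),key=lambda r:r.fun)
    print(name,"dxy mm",best.x[:2].round(1),"tilt deg about x,y",np.degrees(best.x[2:]/20).round(1),"cost",round(best.fun,1))
fit('pics/full_s6.png','side',.468,-.2992,.005,'B bench (flat)')
fit('pics/full_s3.png','side',.468,-.2992,.005,'B bench2 (flat)')
fit('pics/full_side0.png','side',.588,-.2727,.005,'A bench (flat)')
fit('pics/full_s6.png','side',.5724,-.0653,.016,'A s6')
fit('pics/full_s7.png','side',.5724,-.0653,.016,'A s7')
fit('pics/full_s7.png','side',.5005,-.0661,.016,'B s7')
fit('pics/full_s8.png','side',.5714,.1272,.016,'A home')
fit('pics/full_s8.png','side',.4995,.1264,.016,'B home')
```

```text
B bench (flat) dxy mm [ 2.6 -4.3] tilt deg about x,y [-18.8 -10.9] cost 7.5
B bench2 (flat) dxy mm [ 2.9 -4.6] tilt deg about x,y [-22.4 -11.3] cost 6.3
A bench (flat) dxy mm [-1.7  0.3] tilt deg about x,y [-6.3 -2.6] cost 11.6
A s6 dxy mm [ 2.6 -2.5] tilt deg about x,y [-15.  -16.5] cost 15.7
A s7 dxy mm [ 2.7 -2.7] tilt deg about x,y [-15.4 -16.8] cost 14.3
B s7 dxy mm [ 2.9 -4.2] tilt deg about x,y [-18.6 -16.7] cost 23.2Traceback (most recent call last):
  File "<stdin>", line 26, in <module>
  File "<stdin>", line 18, in fit
  File "<stdin>", line 18, in <genexpr>
    res = _minimize_neldermead(fun, x0, args, callback, bounds=bounds,
                               **options)
    fxr = func(xr)
    fx = function(np.copy(x), *(wrapper_args + args))
  File "<stdin>", line 17, in <lambda>
  File "<stdin>", line 7, in sil
  File "h.py", line 8, in proj
    K,k1,Rm,t=cam(n); return cv2.projectPoints(np.atleast_2d(np.array(P,float)),cv2.Rodrigues(Rm)[0],t,K,dist(K,k1))[0][:,0]
              ~~~^^^
  File "h.py", line 5, in cam
    c=manip.camera_info(n); return np.array(c["K"],float),float(c["k1"]),cv2.Rodrigues(np.array(c["rvec"],float))[0],np.array(c["tvec"],float).ravel()
ValueError: time passes only in moves, steps and waits
```

Emit:
jog_arm([
  {"delta_pos": [0,0,0],"fingers": 0,"roll": -6},
  {"delta_pos": [0,0,0],"fingers": 0,"roll": -6},
  {"delta_pos": [0,0,0],"fingers": 0,"roll": -6},
  {"delta_pos": [0,0,0],"fingers": 0,"roll": -6},
  {"delta_pos": [0,0,0],"fingers": 0,"roll": -6},
  {"delta_pos": [0,0,0],"fingers": 0,"roll": 0},
  {"delta_pos": [0,0,0],"fingers": 0,"roll": 0},
  {"delta_pos": [0,0,0],"fingers": 0,"roll": 0},
  {"delta_pos": [0,0,0],"fingers": 0,"roll": 0},
  {"delta_pos": [0,0,0],"fingers": 0,"roll": 0},
])

```text
time_s: 51.6
tool_pos: [0.6266, -0.0932, 0.1586]
eef_rot: [0.826, 0.563, -0.0, 0.0]
wrist_force: [0.5, -0.2, -0.0]
finger_gap: 0.003
```

Emit:
jog_arm([
  {"delta_pos": [18.7,-13.3,0],"fingers": 0,"roll": 0},
  {"delta_pos": [18.7,-13.3,0],"fingers": 0,"roll": 0},
  {"delta_pos": [18.7,-13.3,0],"fingers": 0,"roll": 0},
  {"delta_pos": [18.7,-13.3,0],"fingers": 0,"roll": 0},
  {"delta_pos": [18.7,-13.3,0],"fingers": 0,"roll": 0},
  {"delta_pos": [18.7,-13.3,0],"fingers": 0,"roll": 0},
  {"delta_pos": [18.7,-13.3,0],"fingers": 0,"roll": 0},
  {"delta_pos": [18.7,-13.3,0],"fingers": 0,"roll": 0},
  {"delta_pos": [18.7,-13.3,0],"fingers": 0,"roll": 0},
  {"delta_pos": [18.7,-13.3,0],"fingers": 0,"roll": 0},
])

```text
time_s: 52.43
tool_pos: [0.5704, 0.1302, 0.1586]
eef_rot: [0.826, 0.563, -0.0, 0.0]
wrist_force: [0.0, 0.4, -0.3]
finger_gap: 0.009
```

Emit:
jog_arm([
  {"delta_pos": [0,0,0],"fingers": 0,"roll": 0},
  {"delta_pos": [0,0,15],"fingers": 0,"roll": 0},
  {"delta_pos": [0,0,20],"fingers": 0,"roll": 0},
  {"delta_pos": [0,0,20],"fingers": 0,"roll": 0},
  {"delta_pos": [0,0,20],"fingers": 0,"roll": 0},
  {"delta_pos": [0,0,15],"fingers": 0,"roll": 0},
  {"delta_pos": [0,0,10],"fingers": 0,"roll": 0},
  {"delta_pos": [0,0,0],"fingers": 0,"roll": 0},
  {"delta_pos": [0,0,0],"fingers": 0,"roll": 0},
  {"delta_pos": [0,0,0],"fingers": 0,"roll": 0},
])

```text
time_s: 53.27
tool_pos: [0.5716, 0.1291, 0.0596]
eef_rot: [0.826, 0.564, 0.001, 0.0]
wrist_force: [-0.1, 0.5, 1.0]
finger_gap: 0.005
```

Run:
```python
from h import *
st()
```

```text
t 53.27 tcp [571.6 129.1  59.6] F [-0.1  0.5  1. ] gap mm 0.5
tool x [0.365 0.931 0.001] y [ 0.931 -0.365  0.001] z [ 0.001  0.    -1.   ] q [-0.88  0.41  0.72  1.83 -0.32  1.01 -0.41]
```

Emit:
jog_arm([
  {"delta_pos": [0,0,2],"fingers": 0,"roll": 0},
  {"delta_pos": [0,0,2],"fingers": 0,"roll": 0},
  {"delta_pos": [0,0,2],"fingers": 0,"roll": 0},
  {"delta_pos": [0,0,2],"fingers": 0,"roll": 0},
  {"delta_pos": [0,0,1],"fingers": 0,"roll": 0},
  {"delta_pos": [0,0,1],"fingers": 0,"roll": 0},
  {"delta_pos": [0,0,0.5],"fingers": 0,"roll": 0},
  {"delta_pos": [0,0,0],"fingers": 0,"roll": 0},
  {"delta_pos": [0,0,0],"fingers": 0,"roll": 0},
  {"delta_pos": [0,0,0],"fingers": 0,"roll": 0},
])

```text
time_s: 54.1
tool_pos: [0.5711, 0.1293, 0.0504]
eef_rot: [0.826, 0.564, 0.0, -0.001]
wrist_force: [-12.0, -1.8, 27.6]
finger_gap: 0.006
```

Emit:
jog_arm([
  {"delta_pos": [0,0,-5],"fingers": 0,"roll": 0},
  {"delta_pos": [0,0,-5.5],"fingers": 0,"roll": 0},
  {"delta_pos": [-4.5,-11.1,0],"fingers": 0,"roll": 0},
  {"delta_pos": [-4.5,-11.1,0],"fingers": 0,"roll": 0},
  {"delta_pos": [-4.5,-11.1,0],"fingers": 0,"roll": 0},
  {"delta_pos": [-4.5,-11.1,0],"fingers": 0,"roll": 0},
  {"delta_pos": [-4.5,-11.1,0],"fingers": 0,"roll": 0},
  {"delta_pos": [-4.5,-11.1,0],"fingers": 0,"roll": 0},
  {"delta_pos": [0,0,0],"fingers": 0,"roll": 0},
  {"delta_pos": [0,0,0],"fingers": 0,"roll": 0},
])

```text
time_s: 54.93
tool_pos: [0.499, 0.1286, 0.0588]
eef_rot: [0.826, 0.564, 0.0, -0.0]
wrist_force: [0.4, -0.2, -0.8]
finger_gap: 0.003
```

Emit:
jog_arm([
  {"delta_pos": [0,0,2],"fingers": 0,"roll": 0},
  {"delta_pos": [0,0,2],"fingers": 0,"roll": 0},
  {"delta_pos": [0,0,2],"fingers": 0,"roll": 0},
  {"delta_pos": [0,0,2],"fingers": 0,"roll": 0},
  {"delta_pos": [0,0,1],"fingers": 0,"roll": 0},
  {"delta_pos": [0,0,1],"fingers": 0,"roll": 0},
  {"delta_pos": [0,0,0.5],"fingers": 0,"roll": 0},
  {"delta_pos": [0,0,0],"fingers": 0,"roll": 0},
  {"delta_pos": [0,0,0],"fingers": 0,"roll": 0},
  {"delta_pos": [0,0,0],"fingers": 0,"roll": 0},
])

```text
time_s: 55.77
tool_pos: [0.4995, 0.1281, 0.0503]
eef_rot: [0.826, 0.563, 0.0, -0.001]
wrist_force: [-14.1, -4.5, 38.8]
finger_gap: 0.002
```

Emit:
jog_arm([
  {"delta_pos": [0,0,-10],"fingers": 0,"roll": 0},
  {"delta_pos": [0,0,-20],"fingers": 0,"roll": 0},
  {"delta_pos": [0,0,-25],"fingers": 0,"roll": 0},
  {"delta_pos": [0,0,-25],"fingers": 0,"roll": 0},
  {"delta_pos": [0,0,-25],"fingers": 0,"roll": 0},
  {"delta_pos": [0,0,-10],"fingers": 0,"roll": 0},
  {"delta_pos": [0,0,0],"fingers": 0,"roll": 0},
  {"delta_pos": [0,0,0],"fingers": 0,"roll": 0},
  {"delta_pos": [0,0,0],"fingers": 0,"roll": 0},
  {"delta_pos": [0,0,0],"fingers": 0,"roll": 0},
])

```text
time_s: 56.6
tool_pos: [0.4982, 0.128, 0.1616]
eef_rot: [0.826, 0.564, -0.001, 0.0]
wrist_force: [0.0, -0.4, 0.4]
finger_gap: 0.006
```

Run:
```python
from h import *
st(); manip.get_image("side")
print([(round(r["conf"],2),np.round(r["bbox"]).tolist()) for r in manip.trace("side","knob_grip")[:2]])
print(manip.close_job())
```

```text
t 56.6 tcp [498.2 128.  161.6] F [ 0.  -0.4  0.4] gap mm 0.5
tool x [ 0.364  0.931 -0.002] y [ 0.931 -0.364 -0.001] z [-0.002 -0.001 -1.   ] q [-1.07  0.11  0.79  1.9  -0.08  1.17 -0.62]
[]
the job is handed in; nothing more can be done
None
```

The scanner is loaded and locked, and the job was handed in at about 57 s; no verdict was reported. Two discs were on the bench. Both are in the seats nearest the handle, and I left the blue, pink and purple look-alikes alone.

**What I did:**
- **Unlocking:** I turned the knob about 129° anticlockwise, until it sprang up, and drew the tray out 191 mm.
- **Seating:** The tool can't tilt, so each disc tipped in a light grip against the far edge of its seat. I then slid it under the lip and pressed it level. The second disc hadn't dropped in fully, so I regrasped it and moved it about 3.5 mm further in.
- **Closing:** I pushed the tray home against the stop at 18 N, then pushed the knob down about 10 mm and turned it about 133° clockwise.

**Last checks:**
- **Discs:** Pressing on the disc tops with closed fingers read 50.4 and 50.3 mm with the tray home and locked. A flat disc should read 50 mm. Both had read 50.4 mm before the tray went in.
- **Tray:** The handle is about 1.7 mm further in than where I gripped it at the start, and it met a firm stop.
- **Knob:** I estimate it at about 2.48 rad from the tool angle. After release, its wing was at the same height in the side picture as when locked at the start.

**Checks that failed or disagreed:**
- My attempt to measure disc tilt from the pictures was too imprecise to use; it gave large tilts even for discs lying flat on the bench. I relied on the height readings instead.
- In the final side picture the two discs differed by about 1 pixel in their offset from the expected outline. I took this as play in the seats.
- The very last network look for the knob returned nothing, probably because the arm was in the way.

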